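# Palletise the gift cartons and jack them up to the landing

### The arm

A 6-joint arm with a two-finger parallel gripper is mounted at the origin on a cart in front of the work surface, level with it; the furniture and walls round the work are solid. World frame = base frame: x ahead of the robot, y to its left, z up, the work surface at z = 0. Lengths are in m, angles in rad, forces in N, time in s.
With the tool pointing down it reaches from about 0.25 to 0.775 m from the base axis. Payload 4 kg.
Tool frame: the origin (TCP) lies midway between the tips of the shut fingers; the grasp point (between the pads) lies 19 mm behind it (robot.tcp_to_grasp is the distance from the TCP to the grasp point, in m); x points along the fingers, y is the direction in which the jaws open and shut, and the axes are right-handed (so a half turn about x gives the same grasp; the last joint's range is limited). The gripper opens to 94 mm and grips with 3 to 60 N. Pads are 16 mm wide; open, the fingers measure 119 mm over their backs; the gripper's body (75 mm by 177 mm) begins 78 mm behind the grasp point.
Start: joints at [1.021, 0.087, 1.371, -0, 1.684, -0.103], TCP at [0.238, 0.496, 0.206] pointing down, gripper open.
Joint ranges: [-3.1, 3.1], [-0.76, 2.03], [0.27, 2.55], [-1.08, 4.22], [0.17, 2.65], [-2.57, 2.57]. Speed limits (rad/s): [2.79, 2.79, 3.14, 3.14, 3.14, 3.14].

### API

Orientations are given as [roll, pitch, yaw] about the fixed x, y, z axes, in that order (R = Rz(yaw) Ry(pitch) Rx(roll)).
In Python, from bench import robot gives the robot as it stands.
- The arm moves only by the tool send_rows, never from a script. Its argument "increments" is a list of rows, each a list of 5 numbers: the opening, from -1 (shut) to 1 (fully open), so that 0 is half open, then the shift along the tool's x, y, z in m, then the turn about the tool's x in rad. In form: [[hand, tx, ty, tz, roll], ...]. A call has 1 to 5 rows; each row is the pose to reach, as a shift and turn from the pose commanded when the call began, along the tool's axes at that moment; what a row does not reach only later rows make up. A row lasts 1/12 s, in which the tool goes at most 41.7 mm and 7.16 degrees, less where a joint would pass 70% of its speed; a pose out of reach is approached as far as the arm can. A call with a gripper value outside its range is refused whole. The fingers move at their own pace and stop on an object; the grip force is fixed at half the most. Time passes only in rows, so rows that repeat a pose let the fingers close. It gives the time, the measured TCP pose, the force and the opening at its end, in the units of the state.
- robot.get_obs(): the state, without advancing time (a new reading comes with each control period).
- robot.snapshot(name): name is "side" or "top" or "wrist"; returns a dict with "image" (480x640x3 uint8, red, green, blue), "intrinsics" (3x3 intrinsics, pixels), "k1" (the pictures are not rectified: a ray, as slopes to the right and down, at radius r is drawn at 1 + k1 r^2 times it, then the intrinsics apply), "world_from_camera" (4x4, takes a point from camera to world coordinates). Camera axes: x right, y down, z forward; pixel columns grow to the right and rows downward; lengths in m; the calibration is good to about 2 mm. A picture is of the moment at which its call begins. There is no depth.
- robot.close_job(): hands the job in, once; it reports no verdict.
The state is a dict: "time": time; "joint_positions": joint angles; "qvel": joint speeds; "joint_torque": joint torques, N m; "tool_pos": TCP position; "ee_rot": TCP orientation; "wrist_force": force on the tool from outside, world axes, zero at the start; "wrist_torque": the same for the moment, N m; "width": finger opening in m.
Only numpy, scipy, OpenCV 4.12 (cv2) and the standard library are available. Lean on these libraries where they do the work, as an engineer would, in place of code of your own. Each camera call takes 0.05 s, during which the arm holds its last target.

### The job

Stand every gable carton from the table on the lift's wooden deck in the scribed interlocking pattern, one carton per outline, upright and squarely inside it (if there are fewer cartons than outlines, leave any outlines empty). Then, with the deck loaded, pump the lift's lever in full strokes until the deck is level with the landing plate beside it, not higher. Park the lever pushed fully away from you, finish with all cartons still in their outlines, and leave the timer and the roll of tape where they stand.

Things in the scene. Friction and masses are not known exactly. Their poses are not given: they have to be found in the camera images.
- carton1_mid (a point): one of up to five identical brown board gable cartons: body 80 mm long (own x), 50 mm wide (own y), 36 mm high, roof sloping to 50 mm, and an upright carrying tab along its length, 58 mm long, 8 mm thick, free from 50 to 82 mm above the underside: pinch it across its thickness. This point is the carton's centre, 41 mm above its underside. About 0.12 kg. May be absent
- carton2_mid (a point): one of up to five identical brown board gable cartons: body 80 mm long (own x), 50 mm wide (own y), 36 mm high, roof sloping to 50 mm, and an upright carrying tab along its length, 58 mm long, 8 mm thick, free from 50 to 82 mm above the underside: pinch it across its thickness. This point is the carton's centre, 41 mm above its underside. About 0.12 kg. May be absent
- carton3_mid (a point): one of up to five identical brown board gable cartons: body 80 mm long (own x), 50 mm wide (own y), 36 mm high, roof sloping to 50 mm, and an upright carrying tab along its length, 58 mm long, 8 mm thick, free from 50 to 82 mm above the underside: pinch it across its thickness. This point is the carton's centre, 41 mm above its underside. About 0.12 kg. May be absent
- carton4_mid (a point): one of up to five identical brown board gable cartons: body 80 mm long (own x), 50 mm wide (own y), 36 mm high, roof sloping to 50 mm, and an upright carrying tab along its length, 58 mm long, 8 mm thick, free from 50 to 82 mm above the underside: pinch it across its thickness. This point is the carton's centre, 41 mm above its underside. About 0.12 kg. May be absent
- carton5_mid (a point): one of up to five identical brown board gable cartons: body 80 mm long (own x), 50 mm wide (own y), 36 mm high, roof sloping to 50 mm, and an upright carrying tab along its length, 58 mm long, 8 mm thick, free from 50 to 82 mm above the underside: pinch it across its thickness. This point is the carton's centre, 41 mm above its underside. About 0.12 kg. May be absent
- cell0 (a point): centre of one scribed outline, on the deck's top face; one of three side by side in the row on the far side; a carton here lies with its length along the deck's own x. The outlines are 84 by 54 mm, neighbouring cartons stand about 8 mm apart
- cell1 (a point): centre of one scribed outline, on the deck's top face; one of three side by side in the row on the far side; a carton here lies with its length along the deck's own x. The outlines are 84 by 54 mm, neighbouring cartons stand about 8 mm apart
- cell2 (a point): centre of one scribed outline, on the deck's top face; one of three side by side in the row on the far side; a carton here lies with its length along the deck's own x. The outlines are 84 by 54 mm, neighbouring cartons stand about 8 mm apart
- cell3 (a point): centre of one scribed outline, on the deck's top face; one of two in the row on the robot's side, turned a quarter turn: a carton here lies with its length along the deck's own y. The outlines are 84 by 54 mm, neighbouring cartons stand about 8 mm apart
- cell4 (a point): centre of one scribed outline, on the deck's top face; one of two in the row on the robot's side, turned a quarter turn: a carton here lies with its length along the deck's own y. The outlines are 84 by 54 mm, neighbouring cartons stand about 8 mm apart
- deck_top (a point): centre of the top face of the lift's light wooden deck, 188 mm (own x, away from the robot) by 228 mm (own y); z up. A ledge 14 mm high and 6 mm wide runs along its edges except towards the landing. It rises with the ratchet, 10 mm a tooth, and does not sink back
- landing (a point): centre of the top face of the fixed aluminium landing plate (188 by 46 mm, axes as the lift's) on the right-hand (-y) side of the deck, 6 mm from its edge; its height of 112 mm is the one the deck must reach. It does not move
- ratchet (a joint): turn of the 12-tooth ratchet wheel in rad, anticlockwise from above; 0.524 (one tooth) raises the deck 10 mm; it cannot turn back. The deck is level with the landing plate at 3.14, and a full pull of the lever always ends with the wheel at a whole number of teeth (within about 0.05 rad)
- lever (a joint): swing of the pump lever in rad about the upright ratchet axis: 0 = handle pushed fully away from the robot, 0.78 = pulled fully towards the robot (stops at both ends). A pull to 0.78 turns the wheel one tooth (the very first, from between teeth, 0.5 to 1.5 teeth); pushing back to 0 clicks over the next tooth. Loaded, it takes 5 to 8 N at the handle to pull; it stays where left
- lever_grip (a point): grip point on the lever's upright black round handle, 20 mm in diameter, 62 mm tall (from 72 to 134 mm above the table); this point is 108 mm up, 105 mm from the ratchet axis. Moves with the lever
- ratchet_axis (a point): point on the upright axis that lever and ratchet wheel turn about, at the height of lever_grip
- timer: the wind-up kitchen timer, 62 mm across, 48 mm high, standing among the cartons; a bystander; origin at the centre of its underside
- spare_tape: a roll of packing tape lying flat, 100 mm across, 48 mm high, behind the lift; a bystander; origin at the centre of its underside

How it is judged:
On the way, in this order (a step that is already met when the one before it is completed fails the run):
1. every carton stands in an outline of the deck, upright and square, while the deck is still below the landing (angle between each of carton1_mid, carton2_mid, carton3_mid, carton4_mid, carton5_mid's own z axis and vertical below 0.1 rad and z of carton1_mid in the frame of deck_top between 0.035 and 0.047 m and ((horizontal distance between carton1_mid and cell0 below 0.01 m and angle between the x axis of carton1_mid and the x axis of deck_top, either way round below 0.15 rad) or (horizontal distance between carton1_mid and cell1 below 0.01 m and angle between the x axis of carton1_mid and the x axis of deck_top, either way round below 0.15 rad) or (horizontal distance between carton1_mid and cell2 below 0.01 m and angle between the x axis of carton1_mid and the x axis of deck_top, either way round below 0.15 rad) or (horizontal distance between carton1_mid and cell3 below 0.01 m and angle between the x axis of carton1_mid and the y axis of deck_top, either way round below 0.15 rad) or (horizontal distance between carton1_mid and cell4 below 0.01 m and angle between the x axis of carton1_mid and the y axis of deck_top, either way round below 0.15 rad)) and z of carton2_mid in the frame of deck_top between 0.035 and 0.047 m and ((horizontal distance between carton2_mid and cell0 below 0.01 m and angle between the x axis of carton2_mid and the x axis of deck_top, either way round below 0.15 rad) or (horizontal distance between carton2_mid and cell1 below 0.01 m and angle between the x axis of carton2_mid and the x axis of deck_top, either way round below 0.15 rad) or (horizontal distance between carton2_mid and cell2 below 0.01 m and angle between the x axis of carton2_mid and the x axis of deck_top, either way round below 0.15 rad) or (horizontal distance between carton2_mid and cell3 below 0.01 m and angle between the x axis of carton2_mid and the y axis of deck_top, either way round below 0.15 rad) or (horizontal distance between carton2_mid and cell4 below 0.01 m and angle between the x axis of carton2_mid and the y axis of deck_top, either way round below 0.15 rad)) and z of carton3_mid in the frame of deck_top between 0.035 and 0.047 m and ((horizontal distance between carton3_mid and cell0 below 0.01 m and angle between the x axis of carton3_mid and the x axis of deck_top, either way round below 0.15 rad) or (horizontal distance between carton3_mid and cell1 below 0.01 m and angle between the x axis of carton3_mid and the x axis of deck_top, either way round below 0.15 rad) or (horizontal distance between carton3_mid and cell2 below 0.01 m and angle between the x axis of carton3_mid and the x axis of deck_top, either way round below 0.15 rad) or (horizontal distance between carton3_mid and cell3 below 0.01 m and angle between the x axis of carton3_mid and the y axis of deck_top, either way round below 0.15 rad) or (horizontal distance between carton3_mid and cell4 below 0.01 m and angle between the x axis of carton3_mid and the y axis of deck_top, either way round below 0.15 rad)) and z of carton4_mid in the frame of deck_top between 0.035 and 0.047 m and ((horizontal distance between carton4_mid and cell0 below 0.01 m and angle between the x axis of carton4_mid and the x axis of deck_top, either way round below 0.15 rad) or (horizontal distance between carton4_mid and cell1 below 0.01 m and angle between the x axis of carton4_mid and the x axis of deck_top, either way round below 0.15 rad) or (horizontal distance between carton4_mid and cell2 below 0.01 m and angle between the x axis of carton4_mid and the x axis of deck_top, either way round below 0.15 rad) or (horizontal distance between carton4_mid and cell3 below 0.01 m and angle between the x axis of carton4_mid and the y axis of deck_top, either way round below 0.15 rad) or (horizontal distance between carton4_mid and cell4 below 0.01 m and angle between the x axis of carton4_mid and the y axis of deck_top, either way round below 0.15 rad)) and z of carton5_mid in the frame of deck_top between 0.035 and 0.047 m and ((horizontal distance between carton5_mid and cell0 below 0.01 m and angle between the x axis of carton5_mid and the x axis of deck_top, either way round below 0.15 rad) or (horizontal distance between carton5_mid and cell1 below 0.01 m and angle between the x axis of carton5_mid and the x axis of deck_top, either way round below 0.15 rad) or (horizontal distance between carton5_mid and cell2 below 0.01 m and angle between the x axis of carton5_mid and the x axis of deck_top, either way round below 0.15 rad) or (horizontal distance between carton5_mid and cell3 below 0.01 m and angle between the x axis of carton5_mid and the y axis of deck_top, either way round below 0.15 rad) or (horizontal distance between carton5_mid and cell4 below 0.01 m and angle between the x axis of carton5_mid and the y axis of deck_top, either way round below 0.15 rad)) and z of deck_top in the frame of landing below -0.006 m), for 0.2 s.
2. the deck has been pumped up level with the landing plate (z of deck_top in the frame of landing between -0.004 and 0.004 m), for 0.2 s.
At the end, for the whole second after the job is handed in: the deck's top within 4 mm of the landing plate's height, every carton upright (within 0.1 rad) on the deck, centred within 10 mm on an outline and within 0.15 rad of its direction, the lever pushed away to within 0.08 rad of its stop, all at rest (all of step 2 and angle between each of carton1_mid, carton2_mid, carton3_mid, carton4_mid, carton5_mid's own z axis and vertical below 0.1 rad and z of carton1_mid in the frame of deck_top between 0.035 and 0.047 m and ((horizontal distance between carton1_mid and cell0 below 0.01 m and angle between the x axis of carton1_mid and the x axis of deck_top, either way round below 0.15 rad) or (horizontal distance between carton1_mid and cell1 below 0.01 m and angle between the x axis of carton1_mid and the x axis of deck_top, either way round below 0.15 rad) or (horizontal distance between carton1_mid and cell2 below 0.01 m and angle between the x axis of carton1_mid and the x axis of deck_top, either way round below 0.15 rad) or (horizontal distance between carton1_mid and cell3 below 0.01 m and angle between the x axis of carton1_mid and the y axis of deck_top, either way round below 0.15 rad) or (horizontal distance between carton1_mid and cell4 below 0.01 m and angle between the x axis of carton1_mid and the y axis of deck_top, either way round below 0.15 rad)) and z of carton2_mid in the frame of deck_top between 0.035 and 0.047 m and ((horizontal distance between carton2_mid and cell0 below 0.01 m and angle between the x axis of carton2_mid and the x axis of deck_top, either way round below 0.15 rad) or (horizontal distance between carton2_mid and cell1 below 0.01 m and angle between the x axis of carton2_mid and the x axis of deck_top, either way round below 0.15 rad) or (horizontal distance between carton2_mid and cell2 below 0.01 m and angle between the x axis of carton2_mid and the x axis of deck_top, either way round below 0.15 rad) or (horizontal distance between carton2_mid and cell3 below 0.01 m and angle between the x axis of carton2_mid and the y axis of deck_top, either way round below 0.15 rad) or (horizontal distance between carton2_mid and cell4 below 0.01 m and angle between the x axis of carton2_mid and the y axis of deck_top, either way round below 0.15 rad)) and z of carton3_mid in the frame of deck_top between 0.035 and 0.047 m and ((horizontal distance between carton3_mid and cell0 below 0.01 m and angle between the x axis of carton3_mid and the x axis of deck_top, either way round below 0.15 rad) or (horizontal distance between carton3_mid and cell1 below 0.01 m and angle between the x axis of carton3_mid and the x axis of deck_top, either way round below 0.15 rad) or (horizontal distance between carton3_mid and cell2 below 0.01 m and angle between the x axis of carton3_mid and the x axis of deck_top, either way round below 0.15 rad) or (horizontal distance between carton3_mid and cell3 below 0.01 m and angle between the x axis of carton3_mid and the y axis of deck_top, either way round below 0.15 rad) or (horizontal distance between carton3_mid and cell4 below 0.01 m and angle between the x axis of carton3_mid and the y axis of deck_top, either way round below 0.15 rad)) and z of carton4_mid in the frame of deck_top between 0.035 and 0.047 m and ((horizontal distance between carton4_mid and cell0 below 0.01 m and angle between the x axis of carton4_mid and the x axis of deck_top, either way round below 0.15 rad) or (horizontal distance between carton4_mid and cell1 below 0.01 m and angle between the x axis of carton4_mid and the x axis of deck_top, either way round below 0.15 rad) or (horizontal distance between carton4_mid and cell2 below 0.01 m and angle between the x axis of carton4_mid and the x axis of deck_top, either way round below 0.15 rad) or (horizontal distance between carton4_mid and cell3 below 0.01 m and angle between the x axis of carton4_mid and the y axis of deck_top, either way round below 0.15 rad) or (horizontal distance between carton4_mid and cell4 below 0.01 m and angle between the x axis of carton4_mid and the y axis of deck_top, either way round below 0.15 rad)) and z of carton5_mid in the frame of deck_top between 0.035 and 0.047 m and ((horizontal distance between carton5_mid and cell0 below 0.01 m and angle between the x axis of carton5_mid and the x axis of deck_top, either way round below 0.15 rad) or (horizontal distance between carton5_mid and cell1 below 0.01 m and angle between the x axis of carton5_mid and the x axis of deck_top, either way round below 0.15 rad) or (horizontal distance between carton5_mid and cell2 below 0.01 m and angle between the x axis of carton5_mid and the x axis of deck_top, either way round below 0.15 rad) or (horizontal distance between carton5_mid and cell3 below 0.01 m and angle between the x axis of carton5_mid and the y axis of deck_top, either way round below 0.15 rad) or (horizontal distance between carton5_mid and cell4 below 0.01 m and angle between the x axis of carton5_mid and the y axis of deck_top, either way round below 0.15 rad)) and linear speed of each of carton1, carton2, carton3, carton4, carton5 below 0.02 m/s and value of joint lever below 0.08 rad and velocity of joint ratchet between -0.05 and 0.05 rad/s); the robot touches nothing.
It fails at once if the timer or the roll of tape is shifted more than 6 cm or tipped over (distance of any of timer, spare_tape from where it was at the start of the episode above 0.06 m or angle between any of timer, spare_tape's own z axis and vertical above 0.5 rad).
Of carton1, carton2, carton3, carton4, carton5 only 3 to 5 are there at a start; the rules pass over those that are not, and their reading is None.
At some moment in a run one of carton1, carton2, carton3, carton4, carton5 may be knocked a few centimetres aside while the robot is not near it.
It also fails if it takes over 210 s, if anything falls off the work surface, if the arm or the gripper's body presses on something with over 40 N, if the wrist force passes 120 N, or if a joint passes its speed limit or range.

## Working session

There is one attempt and no reset: what is moved stays moved. The work goes in short steps, Python scripts to look and compute and a tool call to move; the robot and the scene stay as the last step left them, time stands still between calls to the robot, and variables do not carry over. Pictures are saved under pics/ and viewed, and the job is handed in when it is done.

Besides the shell and the picture viewer there is one more tool, called after "Request:" as a command line: name --pt "numbers of a row" for each row, then --argument value for the rest. send_rows: Moves the arm, as the interface text tells. Its arguments: {"type":"object","properties":{"increments":{"type":"array"}},"required":["increments"]}

```bash
mkdir -p pics; ls; python3 - <<'E'
from bench import robot
import cv2
print(robot.get_obs())
for n in ["side","top","wrist"]:
    s=robot.snapshot(n)
    cv2.imwrite(f"pics/{n}0.png",s["image"][:,:,::-1])
    print(n,s["intrinsics"],s["k1"],s["world_from_camera"])
E
```

```text
pics
{'time': 0.0, 'joint_positions': array([ 1.02085831e+00,  8.79525467e-02,  1.37222757e+00,  3.38913378e-06,
        1.68361570e+00, -1.03091535e-01]), 'qvel': array([-9.49010827e-04,  7.31441276e-04,  1.90330091e-04, -1.16970722e-03,
       -1.26456498e-05,  1.09993634e-03]), 'joint_torque': array([ 1.01876129e-03, -3.40178061e+01, -3.02433515e+01,  7.17389211e-02,
        3.28240881e-02, -1.51842705e-04]), 'tool_pos': array([0.23737912, 0.4955288 , 0.20431907]), 'ee_rot': array([-1.67541677,  1.56859317, -2.12226287]), 'wrist_force': array([-0.26098535, -0.02825554, -0.26674589]), 'wrist_torque': array([-0.00201712,  0.03609645,  0.01668257]), 'width': 0.09398031667942029}
side [[576.15382385   0.         319.13966682]
 [  0.         576.15382385 242.27258497]
 [  0.           0.           1.        ]] 0.027386783818147135 [[-0.99642777 -0.03789714  0.0754686   0.46096102]
 [-0.08407638  0.36127434 -0.92866141  1.37145205]
 [ 0.00792874 -0.93168914 -0.36317004  0.64956917]
 [ 0.          0.          0.          1.        ]]
top [[524.03383282   0.         319.81829922]
 [  0.         524.03383282 232.06973437]
 [  0.           0.           1.        ]] -0.09860178658860365 [[-0.02338498 -0.98127206  0.19120222  0.2931396 ]
 [-0.99963888  0.02041868 -0.01746976 -0.01367982]
 [ 0.01323849 -0.19154171 -0.98139519  1.46056454]
 [ 0.          0.          0.          1.        ]]
wrist [[330.40889276   0.         311.55014767]
 [  0.         330.40889276 244.18034754]
 [  0.           0.           1.        ]] -0.0008694801874979299 [[ 0.43333814  0.86638314  0.24819009  0.16369104]
 [ 0.90122805 -0.41582806 -0.12196323  0.53101502]
 [-0.00246249  0.27652719 -0.96100294  0.38363035]
 [ 0.          0.          0.          1.        ]]
```

View pics/top0.png

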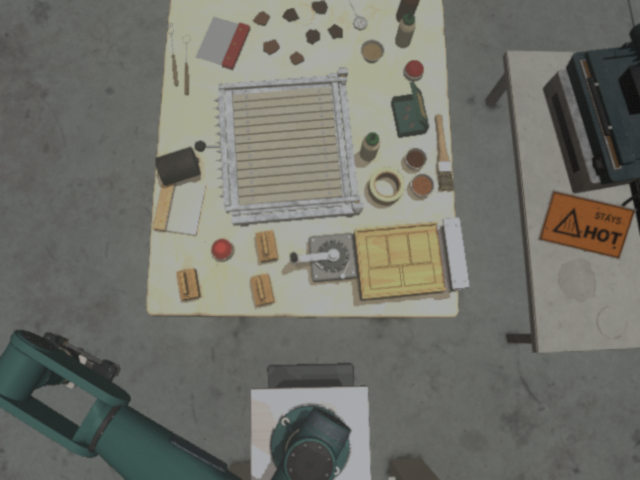

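View pics/side0.png

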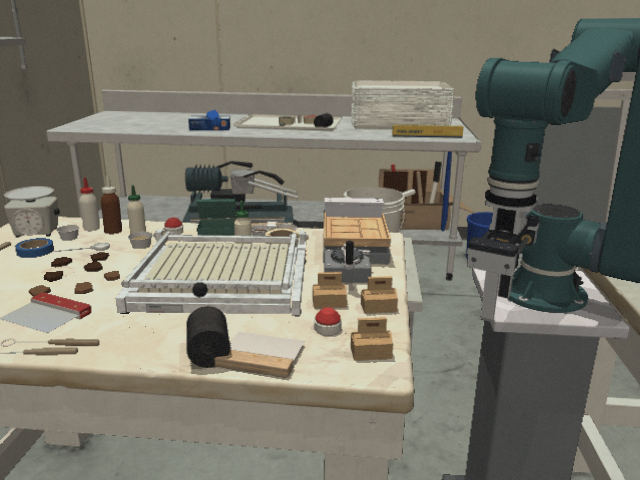

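View pics/wrist0.png

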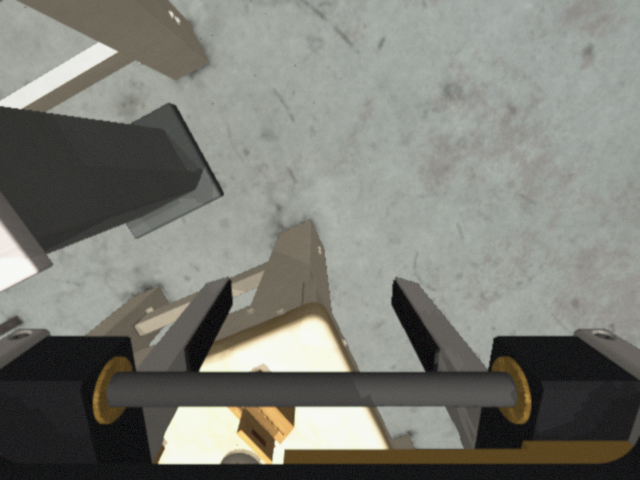

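```bash
cat > h.py <<'E'
from bench import robot
import numpy as np, cv2
from scipy.spatial.transform import Rotation as Ro
def snap(n,tag=None):
    s=robot.snapshot(n)
    if tag: cv2.imwrite(f"pics/{n}{tag}.png",s["image"][:,:,::-1])
    return s
def ray(s,px):
    K=s["intrinsics"];k1=s["k1"]
    d=(np.array(px,float).reshape(-1,2)-K[:2,2])/[K[0,0],K[1,1]]
    u=d.copy()
    for _ in range(20): u=d/(1+k1*(u**2).sum(1,keepdims=True))
    T=s["world_from_camera"]
    return T[:3,3],np.c_[u,np.ones(len(u))]@T[:3,:3].T
def onz(s,px,z):
    o,d=ray(s,px); return o+d*((z-o[2])/d[:,2:])
def proj(s,P):
    T=s["world_from_camera"];P=np.array(P,float).reshape(-1,3)
    c=(P-T[:3,3])@T[:3,:3];u=c[:,:2]/c[:,2:]
    u=u*(1+s["k1"]*(u**2).sum(1,keepdims=True))
    return u@s["intrinsics"][:2,:2].T+s["intrinsics"][:2,2]
def pose():
    o=robot.get_obs();return o["tool_pos"],Ro.from_euler("xyz",o["ee_rot"]).as_matrix(),o
def crop(s,x0,y0,x1,y1,f,name):
    im=s["image"][y0:y1,x0:x1,::-1]
    cv2.imwrite("pics/"+name,cv2.resize(im,None,fx=f,fy=f,interpolation=cv2.INTER_CUBIC))
def go(target,jaw=None):
    """shift in tool axes to TCP target; jaw = wanted world angle of jaw axis (mod pi)"""
    p,R,o=pose()
    d=R.T@(np.array(target)-p)
    print("t",round(o["time"],2),"tcp",p.round(4),"tx,ty,tz",d.round(4),"w",round(o["width"],4),"F",o["wrist_force"].round(1))
    ya=np.arctan2(R[1,1],R[0,1]);print("jaw yaw",round(ya,3),"tilt",R[:,0].round(3))
    if jaw is not None:
        e=(jaw-ya+np.pi/2)%np.pi-np.pi/2
        print("roll about tool x:",round(-e,3),"j6",o["joint_positions"][5].round(2))
E
python3 - <<'E'
from h import *
s=snap("top")
crop(s,150,210,350,320,4,"c1.png")
crop(s,290,200,480,310,4,"c2.png")
p,R,o=pose();print(R.round(3))
s=snap("side")
crop(s,300,190,420,370,3.2,"c3.png")
E
```

```text
[[-0.001  0.432  0.902]
 [-0.001  0.902 -0.432]
 [-1.    -0.001 -0.   ]]
```

View pics/c1.png

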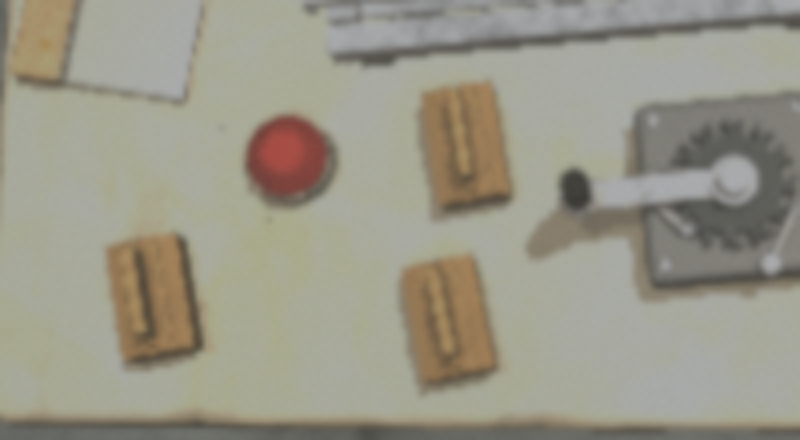

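View pics/c2.png

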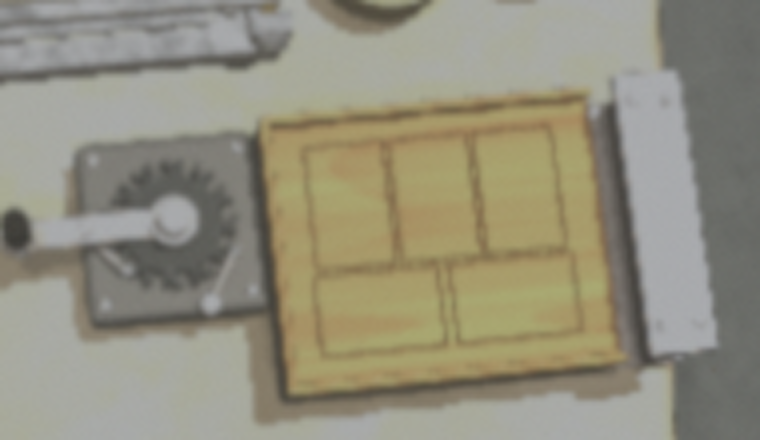

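View pics/c3.png

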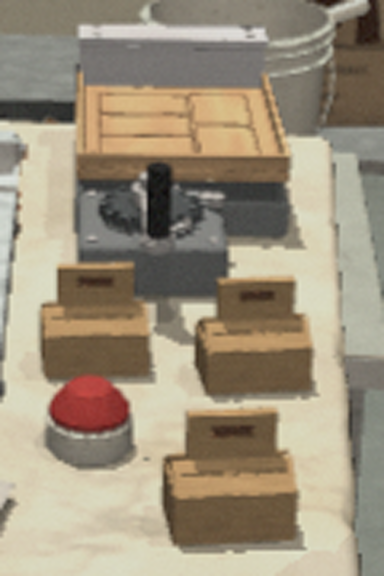

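```bash
python3 - <<'E'
from h import *
t=snap("top");s=snap("side")
def tri(a,b):
    o1,d1=ray(t,a);o2,d2=ray(s,b);d1=d1[0];d2=d2[0]
    A=np.c_[d1,-d2];x=np.linalg.lstsq(A,o2-o1,rcond=None)[0]
    p=o1+d1*x[0];q=o2+d2*x[1];return ((p+q)/2).round(4),np.linalg.norm(p-q).round(4)
print(tri((355.5,230.5),(324.4,239.4)),tri((362.5,299.25),(390.6,239.4)))
# outline grid corners c2 px -> at z guess
c2=np.array([[304,146],[548,126],[567,248],[320,270],[320,270],[574,252],[582,330],[324,356]])/4+[290,200]-[0.375,.375]
for z in (.06,.07,.08,.09): 
    P=onz(t,c2,z); 
    print(z,P[:,:2].round(4).tolist(),np.linalg.norm(P[0]-P[1]).round(4),np.linalg.norm(P[5]-P[4]).round(4),np.linalg.norm(P[0]-P[3]).round(4))
# carton tab ends c1 px
c1=np.array([[458,88],[466,182],[432,265],[448,362],[131,242],[143,338]])/4+[150,210]-[.375,.375]
P=onz(t,c1,.082)
for i in range(0,6,2):
    d=P[i]-P[i+1];print("carton",((P[i]+P[i+1])/2)[:2].round(4),np.linalg.norm(d[:2]).round(4),np.arctan2(d[1],d[0]).round(3))
h=np.array([[576,182],[736,178]])/4+[150,210]-.375
print("handle",onz(t,h[:1],.134),"axis",onz(t,h[1:],.1))
print("timer",onz(t,np.array([[288,155]])/4+[150,210],.048))
E
```

```text
(array([ 0.5676, -0.1353,  0.0694]), np.float64(0.0022)) (array([ 0.3821, -0.1471,  0.0724]), np.float64(0.0032))
0.06 [[0.5522, -0.1631], [0.5626, -0.3316], [0.478, -0.3395], [0.467, -0.1706], [0.467, -0.1706], [0.4751, -0.3441], [0.4221, -0.3463], [0.409, -0.1709]] 0.1688 0.1737 0.0855
0.07 [[0.5503, -0.1621], [0.5606, -0.3294], [0.4767, -0.3371], [0.4657, -0.1695], [0.4657, -0.1695], [0.4738, -0.3417], [0.4211, -0.3439], [0.4082, -0.1698]] 0.1676 0.1725 0.0849
0.08 [[0.5485, -0.161], [0.5587, -0.3271], [0.4754, -0.3348], [0.4645, -0.1683], [0.4645, -0.1683], [0.4725, -0.3394], [0.4202, -0.3415], [0.4074, -0.1687]] 0.1664 0.1712 0.0843
0.09 [[0.5466, -0.1599], [0.5568, -0.3248], [0.474, -0.3325], [0.4633, -0.1672], [0.4633, -0.1672], [0.4712, -0.337], [0.4193, -0.3392], [0.4065, -0.1676]] 0.1652 0.17 0.0837
carton [0.5342 0.1085] 0.064 0.08
carton [0.4154 0.1235] 0.0648 0.159
carton [0.4346 0.3241] 0.0644 0.146
handle [[0.4929382 0.0310754 0.134    ]] axis [[ 0.49847625 -0.07276502  0.1       ]]
timer [[0.52747974 0.22951965 0.048     ]]
```

```bash
python3 - <<'E'
from h import *
go([.4346,.3241,.2],.146+np.pi/2)
E
```

```text
t 0.35 tcp [0.2376 0.4959 0.2052] tx,ty,tz [ 0.0052 -0.0698  0.2519] w 0.094 F [-0.9  0.6 -0.2]
jaw yaw 1.124 tilt [-0. -0. -1.]
roll about tool x: -0.593 j6 -0.1
```

Request:
send_rows --pt "1 0 -0.01 0.036 -0.09" --pt "1 0 -0.02 0.072 -0.2" --pt "1 0 -0.03 0.108 -0.3" --pt "1 0 -0.04 0.144 -0.41" --pt "1 0.002 -0.05 0.18 -0.5"

```text
time: 0.77
tool_pos: [0.3795, 0.3721, 0.204]
ee_rot: [0.66, 1.569, 0.719]
wrist_force: [0.3, 0.4, -0.4]
width: 0.0942
```

```bash
python3 - <<'E'
from h import *
go([.4346,.3241,.2],.146+np.pi/2)
E
```

```text
t 0.77 tcp [0.3795 0.3721 0.204 ] tx,ty,tz [ 0.004  -0.0512  0.0522] w 0.0942 F [ 0.3  0.4 -0.4]
jaw yaw 1.63 tilt [ 0.001  0.001 -1.   ]
roll about tool x: -0.087 j6 -0.96
```

Request:
send_rows --pt "1 0.001 -0.017 0.017 -0.03" --pt "1 0.002 -0.034 0.035 -0.06" --pt "1 0.004 -0.051 0.052 -0.087" --pt "1 0.004 -0.051 0.052 -0.087"

```text
time: 1.1
tool_pos: [0.4357, 0.322, 0.1988]
ee_rot: [-1.403, 1.569, -1.267]
wrist_force: [-0.4, 0.1, -0.5]
width: 0.0939
```

```bash
python3 - <<'E'
from h import *
go([.4346,.3241,.2],.146+np.pi/2)
s=snap("wrist","1");print(proj(s,[[.4346,.3241,.082]]))
t=snap("top");crop(t,150,210,350,320,4,"c4.png")
E
```

```text
t 1.1 tcp [0.4357 0.322  0.1988] tx,ty,tz [-0.0012  0.0022 -0.0008] w 0.0939 F [-0.4  0.1 -0.5]
jaw yaw 1.707 tilt [ 0.001 -0.002 -1.   ]
roll about tool x: -0.01 j6 -1.17
[[314.0625481  239.83220505]]
```

View pics/wrist1.png

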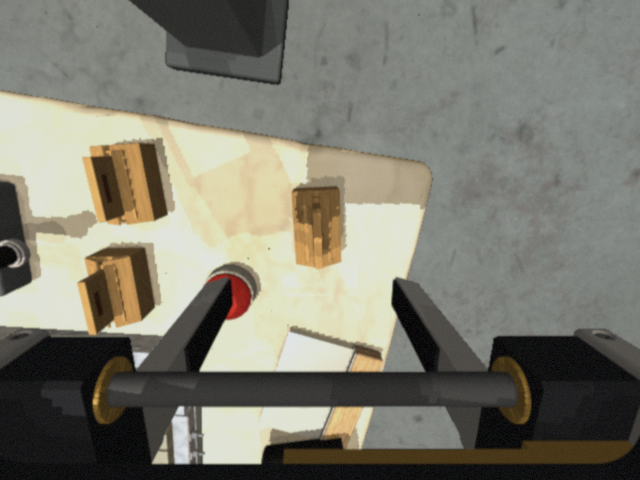

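```bash
python3 - <<'E'
from h import *
s=snap("wrist")
crop(s,270,170,370,280,6,"c5.png")
print(s["world_from_camera"].round(3))
E
```

```text
[[-0.136  0.952  0.273  0.352]
 [ 0.991  0.131  0.037  0.314]
 [-0.     0.276 -0.961  0.378]
 [ 0.     0.     0.     1.   ]]
```

View pics/c5.png

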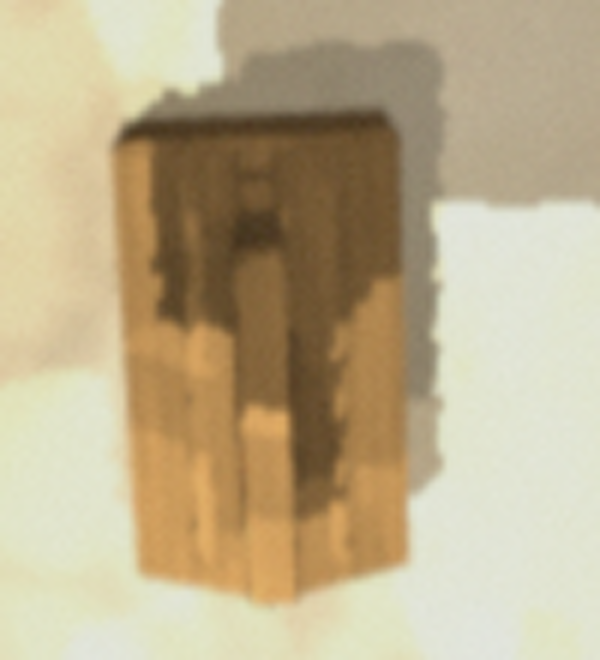

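View pics/c4.png

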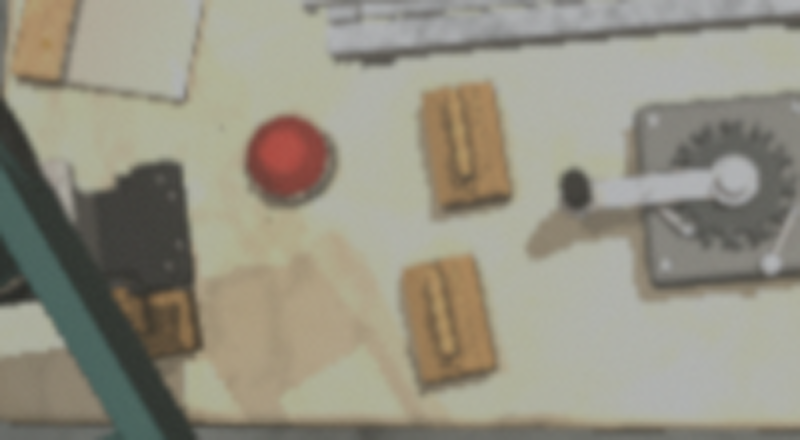

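```bash
python3 - <<'E'
from h import *
s=snap("wrist")
P=onz(s,np.array([[262,250],[272,598]])/6+[269.6,169.6],.082)
print(P.round(4),P.mean(0));d=P[1]-P[0];a=np.arctan2(d[1],d[0]);print(a,np.linalg.norm(d))
go([.435,.3245,.054],a+np.pi/2)
E
```

```text
[[0.4052 0.3231 0.082 ]
 [0.4604 0.3325 0.082 ]] [0.43278411 0.3278209  0.082     ]
0.16793167989765212 0.05604533000627093
t 1.3 tcp [0.4325 0.3256 0.1996] tx,ty,tz [ 0.1456 -0.0015  0.0024] w 0.0941 F [0.  0.5 0.6]
jaw yaw 1.711 tilt [-0.     0.001 -1.   ]
roll about tool x: -0.027 j6 -1.17
```

Request:
send_rows --pt "1 0.03 0 0.001 -0.02" --pt "1 0.06 0 0.001 -0.02" --pt "1 0.09 0 0.001 -0.02" --pt "1 0.12 0 0.001 -0.02" --pt "1 0.14 0 0.001 -0.02"

```text
time: 1.72
tool_pos: [0.4316, 0.3255, 0.0566]
ee_rot: [-2.873, 1.567, -2.711]
wrist_force: [-0.7, -0.6, 0.2]
width: 0.0936
```

```bash
python3 - <<'E'
from h import *
go([.4345,.3255,.054],.155+np.pi/2)
s=snap("wrist","2")
E
```

```text
t 1.72 tcp [0.4316 0.3255 0.0566] tx,ty,tz [ 0.0026 -0.0005  0.0029] w 0.0936 F [-0.7 -0.6  0.2]
jaw yaw 1.733 tilt [-0.003 -0.001 -1.   ]
roll about tool x: 0.007 j6 -1.19
```

View pics/wrist2.png

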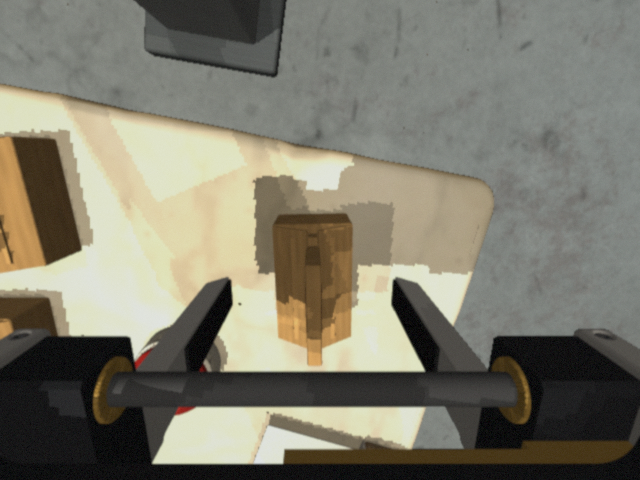

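Request:
send_rows --pt "1 0.002 0 0.002 0" --pt "-1 0.002 0 0.002 0" --pt "-1 0.002 0 0.002 0" --pt "-1 0.002 0 0.002 0" --pt "-1 0.002 0 0.002 0"

```text
time: 2.18
tool_pos: [0.437, 0.3263, 0.0595]
ee_rot: [0.407, 1.567, 0.567]
wrist_force: [0.5, 0.9, -0.2]
width: 0.0708
```

Request:
send_rows --pt "-1 0 0 0 0" --pt "-1 0 0 0 0" --pt "-1 0 0 0 0" --pt "-1 0 0 0 0" --pt "-1 0 0 0 0"

```text
time: 2.6
tool_pos: [0.436, 0.3254, 0.0575]
ee_rot: [1.12, 1.571, 1.28]
wrist_force: [-0.7, -0.5, 0.4]
width: 0.0374
```

Request:
send_rows --pt "-1 0 0 0 0" --pt "-1 0 0 0 0" --pt "-1 0 0 0 0" --pt "-1 0 0 0 0" --pt "-1 0 0 0 0"

```text
time: 3.02
tool_pos: [0.4359, 0.3255, 0.0574]
ee_rot: [2.085, 1.571, 2.245]
wrist_force: [0.9, -0.7, -0.4]
width: 0.0075
```

```bash
python3 - <<'E'
from h import *
for i in range(5): go([.4345,.3255,.054]); robot.snapshot("wrist")
E
```

```text
t 3.02 tcp [0.4359 0.3255 0.0574] tx,ty,tz [ 0.0034  0.0002 -0.0014] w 0.0075 F [ 0.9 -0.7 -0.4]
jaw yaw 1.731 tilt [-0.  0. -1.]
t 3.07 tcp [0.4359 0.3254 0.0573] tx,ty,tz [ 0.0033  0.0003 -0.0013] w 0.0078 F [-0.3  0.4 -0.3]
jaw yaw 1.731 tilt [-0. -0. -1.]
t 3.12 tcp [0.4358 0.3253 0.0573] tx,ty,tz [ 0.0033  0.0004 -0.0013] w 0.0077 F [-0.6  0.  -1.1]
jaw yaw 1.731 tilt [-0. -0. -1.]
t 3.17 tcp [0.4358 0.3253 0.0572] tx,ty,tz [ 0.0032  0.0004 -0.0013] w 0.0076 F [-0.4 -0.3 -0.8]
jaw yaw 1.731 tilt [-0. -0. -1.]
t 3.22 tcp [0.4358 0.3253 0.0572] tx,ty,tz [ 0.0032  0.0004 -0.0013] w 0.008 F [ 0.2 -0.1 -0.2]
jaw yaw 1.731 tilt [-0. -0. -1.]
```

Request:
send_rows --pt "-1 -0.01 0 0 0" --pt "-1 -0.04 0 0 0" --pt "-1 -0.08 0 0 0" --pt "-1 -0.12 0 0 0" --pt "-1 -0.16 0 0 0"

```text
time: 3.68
tool_pos: [0.4356, 0.3252, 0.2199]
ee_rot: [0.461, 1.571, 0.621]
wrist_force: [0.9, -0.4, -0.7]
width: 0.0076
```

```bash
python3 - <<'E'
from h import *
go([.518,-.309,.22],.0615+np.pi/2)
E
```

```text
t 3.68 tcp [0.4356 0.3252 0.2199] tx,ty,tz [-2.000e-04 -6.392e-01 -1.980e-02] w 0.0076 F [ 0.9 -0.4 -0.7]
jaw yaw 1.731 tilt [ 0.  0. -1.]
roll about tool x: 0.099 j6 -1.19
```

Request:
send_rows --pt "-1 0 -0.03 -0.001 0.02" --pt "-1 0 -0.065 -0.002 0.04" --pt "-1 0 -0.1 -0.003 0.06" --pt "-1 0 -0.14 -0.004 0.08" --pt "-1 0 -0.18 -0.005 0.1"

```text
time: 4.1
tool_pos: [0.4596, 0.1456, 0.2186]
ee_rot: [0.114, 1.569, 0.174]
wrist_force: [1.7, -0.6, -0.7]
width: 0.008
```

Request:
send_rows --pt "-1 0 -0.04 0 0" --pt "-1 0 -0.08 0 0" --pt "-1 0 -0.12 0 0" --pt "-1 0 -0.16 0 0" --pt "-1 0 -0.2 0 0"

```text
time: 4.52
tool_pos: [0.4715, -0.0546, 0.2186]
ee_rot: [-0.188, 1.569, -0.128]
wrist_force: [0.5, 0.2, 0.1]
width: 0.008
```

```bash
python3 - <<'E'
from h import *
go([.518,-.309,.22],.0615+np.pi/2)
E
```

```text
t 4.52 tcp [ 0.4715 -0.0546  0.2186] tx,ty,tz [-0.0012 -0.2568  0.0311] w 0.008 F [0.5 0.2 0.1]
jaw yaw 1.631 tilt [ 0.002 -0.    -1.   ]
roll about tool x: -0.001 j6 -1.87
```

Request:
send_rows --pt "-1 0 -0.03 0.004 0" --pt "-1 0 -0.06 0.008 0" --pt "-1 0 -0.1 0.012 0" --pt "-1 0 -0.13 0.016 0" --pt "-1 0 -0.16 0.02 0"

```text
time: 4.93
tool_pos: [0.5013, -0.2131, 0.2183]
ee_rot: [-0.389, 1.57, -0.33]
wrist_force: [0.3, 0.3, 0.3]
width: 0.0076
```

```bash
python3 - <<'E'
from h import *
go([.518,-.309,.22],.0615+np.pi/2)
s=snap("wrist","3")
E
```

```text
t 4.93 tcp [ 0.5013 -0.2131  0.2183] tx,ty,tz [-0.0016 -0.0967  0.011 ] w 0.0076 F [0.3 0.3 0.3]
jaw yaw 1.63 tilt [ 0.001 -0.    -1.   ]
roll about tool x: -0.002 j6 -2.14
```

View pics/wrist3.png

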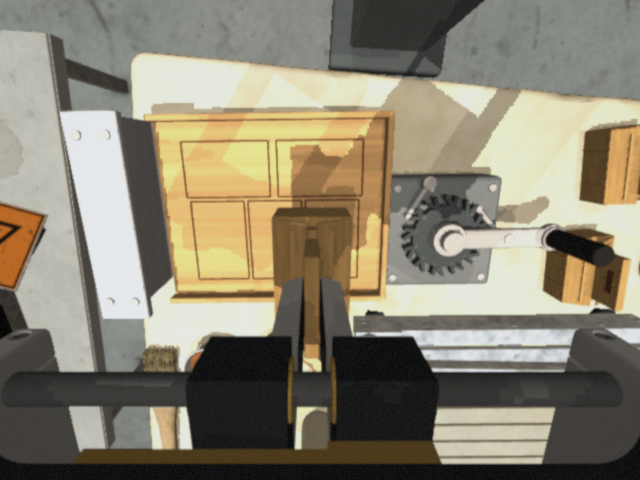

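```bash
python3 - <<'E'
from h import *
s=snap("wrist"); np.savez("deck.npz",**s)
crop(s,140,100,400,310,3,"c6.png")
E
```

```text
(no output)
```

View pics/c6.png

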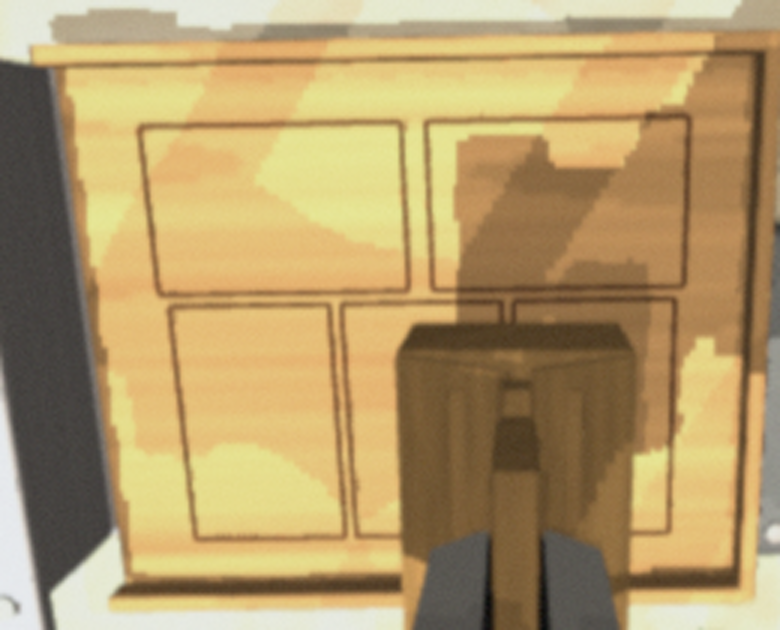

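```bash
cat > deck.py <<'E'
from h import *
from scipy.optimize import least_squares
def cells(g=.004):
    # local coords relative to far-row centre: x away, y left
    dx=.042+g+.027
    return np.array([[0,.058],[0,0],[0,-.058],[-dx,.044],[-dx,-.044]])
def cornersloc(g):
    c=cells(g);f=lambda i,sx,sy:c[i]+np.array([sx*(.042 if i<3 else .027),sy*(.027 if i<3 else .042)])
    return f
def fit(s,obs):
    # obs: list (cell, sx, sy, u,v)
    uv=np.array([o[3:] for o in obs])
    def res(p,full=False):
        x,y,z,a,g=p;f=cornersloc(g);R=np.array([[np.cos(a),-np.sin(a)],[np.sin(a),np.cos(a)]])
        P=np.array([np.r_[R@f(*o[:3])+[x,y],z] for o in obs])
        return (proj(s,P)-uv).ravel()
    r=least_squares(res,[.51,-.25,.06,.06,.004]);return r.x,np.abs(r.fun).reshape(-1,2)
E
python3 - <<'E'
from deck import *
s=dict(np.load("deck.npz"))
o=[(4,-1,-1,141,126),(4,-1,1,403,122),(4,1,1,408,290),(4,1,-1,159,294),(3,-1,-1,427,120),(3,-1,1,689,116),(3,1,1,685,285),(3,1,-1,433,289),
(2,-1,-1,170,307),(2,-1,1,330,305),(2,1,1,346,536),(2,1,-1,196,537),(1,-1,-1,343,304),(1,-1,1,502,301),(1,1,-1,356,535),(0,-1,-1,514,300),(0,-1,1,675,298),(0,1,1,670,531)]
o=[(a,b,c,u/3+139.67,v/3+99.67) for a,b,c,u,v in o]
p,e=fit(s,o);print(p.round(4),e.max(),e.mean())
a=p[3];R=np.array([[np.cos(a),-np.sin(a)],[np.sin(a),np.cos(a)]])
print((cells(p[4])@R.T+p[:2]).round(4))
q=pose();print(q[0])
E
```

```text
[ 0.5127 -0.2492  0.0671  0.0704  0.0037] 2.50295095387861 0.6861433416466569
[[ 0.5086 -0.1914]
 [ 0.5127 -0.2492]
 [ 0.5168 -0.3071]
 [ 0.4371 -0.2104]
 [ 0.4433 -0.2982]]
[ 0.5013468  -0.21526759  0.21734723]
```

```bash
cat > o.py <<'E'
o=[(4,-1,-1,141,126),(4,-1,1,403,122),(4,1,1,408,290),(4,1,-1,159,294),(3,-1,-1,427,120),(3,-1,1,689,116),(3,1,1,685,285),(3,1,-1,433,289),
(2,-1,-1,170,307),(2,-1,1,330,305),(2,1,1,346,536),(2,1,-1,196,537),(1,-1,-1,343,304),(1,-1,1,502,301),(1,1,-1,356,535),(0,-1,-1,514,300),(0,-1,1,675,298),(0,1,1,670,531)]
o=[(a,b,c,u/3+139.67,v/3+99.67) for a,b,c,u,v in o]
E
python3 - <<'E'
from deck import *
from o import o
s=dict(np.load("deck.npz"))
p,e=fit(s,o)
for k,r in zip(o,e): print(k[:3],r.round(2))
uv=np.array([k[3:] for k in o])
for z in (.055,.062,.069):
    P=onz(s,uv,z)[:,:2]
    L=lambda i,j:np.linalg.norm(P[i]-P[j]).round(4)
    print(z,"84:",L(0,1),L(4,5),L(8,11),L(9,10),L(12,14),L(16,17)," 54:",L(1,2),L(5,6),L(8,9),L(12,13),L(15,16))
E
```

```text
(4, -1, -1) [1.1  0.37]
(4, -1, 1) [1.62 0.63]
(4, 1, 1) [2.5  0.13]
(4, 1, -1) [1.61 0.16]
(3, -1, -1) [2.18 0.04]
(3, -1, 1) [1.13 0.3 ]
(3, 1, 1) [1.44 0.36]
(3, 1, -1) [1.82 0.4 ]
(2, -1, -1) [0.64 0.5 ]
(2, -1, 1) [0.26 0.7 ]
(2, 1, 1) [0.18 0.48]
(2, 1, -1) [0.39 0.83]
(1, -1, -1) [0.61 0.43]
(1, -1, 1) [0.32 0.3 ]
(1, 1, -1) [0.21 0.76]
(0, -1, -1) [0.32 0.03]
(0, -1, 1) [0.78 0.24]
(0, 1, 1) [0.23 0.67]
0.055 84: 0.0866 0.086 0.0856 0.0858 0.0857 0.086  54: 0.0552 0.0553 0.0556 0.055 0.0555
0.062 84: 0.0848 0.0843 0.0838 0.084 0.0839 0.0843  54: 0.0541 0.0542 0.0544 0.0539 0.0544
0.069 84: 0.083 0.0825 0.0821 0.0823 0.0822 0.0825  54: 0.053 0.0531 0.0533 0.0528 0.0532
```

```bash
python3 - <<'E'
from deck import *
from o import o
s=dict(np.load("deck.npz"))
uv=np.array([k[3:] for k in o])
P=onz(s,uv,.062)[:,:2]
c2=P[8:12].mean(0);c4=P[:4].mean(0);c3=P[4:8].mean(0)
d=P[16]-P[8];a=np.arctan2(d[1],d[0])-np.pi/2
d=P[5]-P[0];a2=np.arctan2(d[1],d[0])-np.pi/2
d=P[10]-P[9];a3=np.arctan2(d[1],d[0]);d=P[11]-P[8];a4=np.arctan2(d[1],d[0])
u=np.array([-np.sin(a),np.cos(a)])
print(c2,c2+u*.058,c2+u*.116,(P[15]+P[17])/2,"near",c3,c4,"yaws",a,a2,a3,a4)
go(list(c2)+[.22],a+np.pi/2)
# carton in hand: tab top ends in the view?
q=pose();print(proj(s,[q[0]+[0,0,.025]]))
E
```

```text
[ 0.51819039 -0.30799455] [ 0.5140083  -0.25014553] [ 0.50982621 -0.1922965 ] [ 0.50964071 -0.19122067] near [ 0.43716108 -0.20865276] [ 0.44390211 -0.30110153] yaws 0.07216757345016633 0.07063056655993649 0.07070999687424627 0.06966632014291478
t 5.03 tcp [ 0.5013 -0.2153  0.2173] tx,ty,tz [-0.0025 -0.0935  0.0117] w 0.0079 F [ 0.9  0.4 -0.6]
jaw yaw 1.626 tilt [-0.    -0.001 -1.   ]
roll about tool x: -0.017 j6 -2.13
[[317.25176255 313.18553023]]
```

```bash
python3 - <<'E'
from h import *
s=dict(np.load("deck.npz"));p,R,o=pose()
P=onz(s,[[274.7,216.3],[350.3,216.3]],.2173-.021)
print(((P-p)@R).round(4))
P=onz(s,[[310.3,227],[310.3,255.5]],.2173+.025)
print(((P-p)@R).round(4))
E
```

```text
[[ 0.0211 -0.0258 -0.0417]
 [ 0.021   0.0207 -0.0417]]
[[-0.0249 -0.0035 -0.0457]
 [-0.0249 -0.0035 -0.0313]]
```

Request:
send_rows --pt "-1 0 -0.03 0.005 -0.01" --pt "-1 0 -0.06 0.009 -0.015" --pt "-1 0 -0.08 0.012 -0.016" --pt "-1 0 -0.093 0.013 -0.016" --pt "-1 0 -0.093 0.013 -0.016"

```text
time: 5.45
tool_pos: [0.5199, -0.3048, 0.2172]
ee_rot: [-3.101, 1.57, -3.027]
wrist_force: [-0.6, 0.8, -1.7]
width: 0.0079
```

```bash
python3 - <<'E'
from h import *
snap("wrist","4")
for i in range(3): go([.5195,-.3075,.121],.071+np.pi/2);robot.snapshot("top")
E
```

```text
t 5.5 tcp [ 0.5198 -0.3032  0.2174] tx,ty,tz [ 0.0964 -0.0044 -0.0006] w 0.0078 F [ 0.3  0.3 -1.9]
jaw yaw 1.646 tilt [-0.     0.001 -1.   ]
roll about tool x: 0.004 j6 -2.27
t 5.55 tcp [ 0.5199 -0.3023  0.2176] tx,ty,tz [ 0.0966 -0.0052 -0.0008] w 0.0079 F [-0.6 -0.5 -0.8]
jaw yaw 1.647 tilt [-0.     0.001 -1.   ]
roll about tool x: 0.005 j6 -2.27
t 5.6 tcp [ 0.52   -0.3019  0.2178] tx,ty,tz [ 0.0968 -0.0057 -0.0009] w 0.0078 F [-1.3  0.8 -1.6]
jaw yaw 1.648 tilt [ 0.     0.001 -1.   ]
roll about tool x: 0.006 j6 -2.27
```

View pics/wrist4.png

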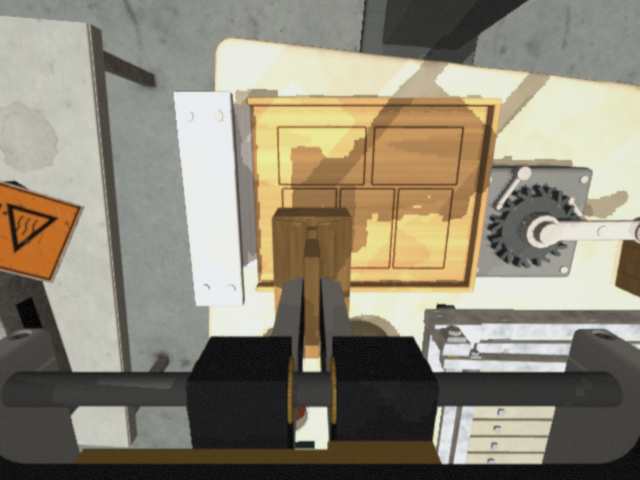

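Request:
send_rows --pt "-1 0.01 -0.004 0 0.004" --pt "-1 0.03 -0.0055 0 0.004" --pt "-1 0.05 -0.0055 0 0.004" --pt "-1 0.07 -0.0055 0 0.004" --pt "-1 0.08 -0.0055 0 0.004"

```text
time: 6.07
tool_pos: [0.519, -0.3069, 0.1339]
ee_rot: [2.392, 1.566, 2.465]
wrist_force: [-0.6, -0.3, -1.9]
width: 0.0078
```

```bash
python3 - <<'E'
from h import *
snap("wrist","5");s=snap("side");crop(s,310,180,430,260,6,"c7.png")
for i in range(2): go([.5195,-.3075,.121],.071+np.pi/2);robot.snapshot("top")
E
```

```text
t 6.17 tcp [ 0.519  -0.3071  0.1344] tx,ty,tz [ 0.0134 -0.0005  0.0006] w 0.0077 F [-0.2 -0.2 -1.1]
jaw yaw 1.644 tilt [-0.005  0.004 -1.   ]
roll about tool x: 0.002 j6 -2.27
t 6.22 tcp [ 0.5199 -0.3079  0.1365] tx,ty,tz [ 0.0155  0.0004 -0.0003] w 0.0078 F [-0.4 -0.1 -0.1]
jaw yaw 1.644 tilt [-0.002  0.001 -1.   ]
roll about tool x: 0.002 j6 -2.27
```

View pics/wrist5.png

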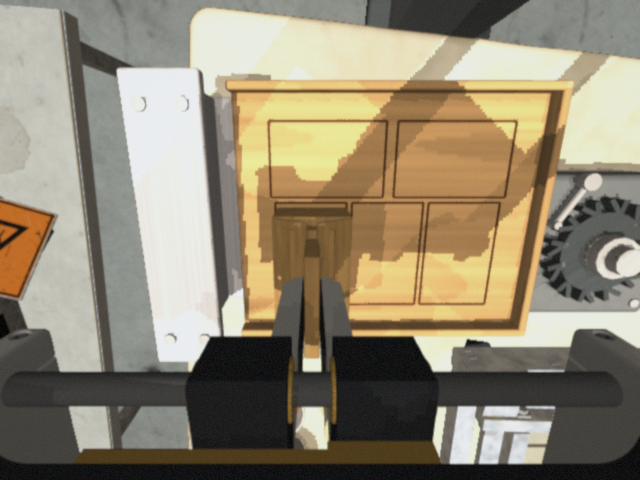

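View pics/c7.png

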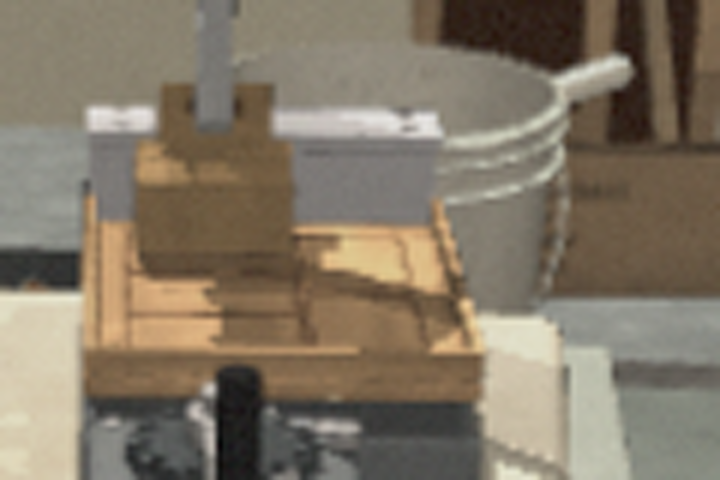

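Request:
send_rows --pt "-1 0.004 0 0 0" --pt "-1 0.008 0 0 0" --pt "-1 0.011 0 0 0" --pt "-1 0.013 0 0 0" --pt "-1 0.013 0 0 0"

```text
time: 6.68
tool_pos: [0.5202, -0.3086, 0.1239]
ee_rot: [2.311, 1.57, 2.383]
wrist_force: [0.4, -0.1, -1.0]
width: 0.008
```

Request:
send_rows --pt "-1 0.001 0 0 0" --pt "-1 0.002 0 0 0" --pt "-1 0.002 0 0 0"

```text
time: 6.93
tool_pos: [0.5203, -0.3087, 0.1223]
ee_rot: [2.036, 1.571, 2.108]
wrist_force: [-0.1, -0.4, -0.7]
width: 0.0074
```

Request:
send_rows --pt "-1 0.001 0 0 0" --pt "-1 0.002 0 0 0" --pt "-1 0.003 0 0 0" --pt "-1 0.003 0 0 0"

```text
time: 7.27
tool_pos: [0.5205, -0.3088, 0.1216]
ee_rot: [-0.686, 1.569, -0.613]
wrist_force: [-2.6, 1.6, 6.5]
width: 0.0074
```

```bash
python3 - <<'E'
from h import *
for i in range(2): go([.5195,-.3075,.119],.071+np.pi/2);robot.snapshot("top")
E
```

```text
t 7.27 tcp [ 0.5205 -0.3088  0.1216] tx,ty,tz [ 0.0026  0.0014 -0.0009] w 0.0074 F [-2.6  1.6  6.5]
jaw yaw 1.643 tilt [ 0.001 -0.001 -1.   ]
roll about tool x: 0.001 j6 -2.27
t 7.32 tcp [ 0.5205 -0.3088  0.1216] tx,ty,tz [ 0.0026  0.0014 -0.0009] w 0.0078 F [-2.5  2.3  6.4]
jaw yaw 1.643 tilt [ 0.001 -0.001 -1.   ]
roll about tool x: 0.001 j6 -2.27
```

Request:
send_rows --pt "-0.2 -0.001 0 0 0" --pt "-0.2 -0.001 0 0 0" --pt "-0.2 -0.001 0 0 0" --pt "-0.2 -0.001 0 0 0" --pt "-0.2 -0.001 0 0 0"

```text
time: 7.78
tool_pos: [0.5203, -0.3086, 0.12]
ee_rot: [2.254, 1.57, 2.327]
wrist_force: [0.3, -0.0, -1.4]
width: 0.0361
```

Request:
send_rows --pt "-0.2 -0.02 0 0 0" --pt "-0.2 -0.05 0 0 0" --pt "-0.2 -0.08 0 0 0" --pt "-0.2 -0.1 0 0 0" --pt "-0.2 -0.1 0 0 0"

```text
time: 8.2
tool_pos: [0.5224, -0.3101, 0.2267]
ee_rot: [-0.694, 1.56, -0.622]
wrist_force: [-0.1, 0.2, 0.7]
width: 0.0379
```

```bash
python3 - <<'E'
from h import *
snap("wrist","6")
go([.4154,.1235,.22],.155+np.pi/2)
s=snap("top");crop(s,290,200,480,310,4,"c8.png")
E
```

```text
t 8.25 tcp [ 0.5216 -0.3096  0.2236] tx,ty,tz [ 0.0015  0.4396 -0.0746] w 0.0375 F [ 0.5  0.9 -0.6]
jaw yaw 1.643 tilt [ 0.005 -0.004 -1.   ]
roll about tool x: -0.083 j6 -2.27
```

View pics/wrist6.png

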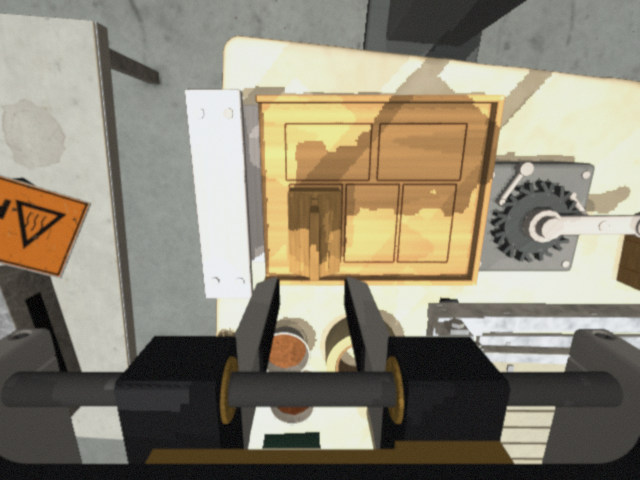

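View pics/c8.png

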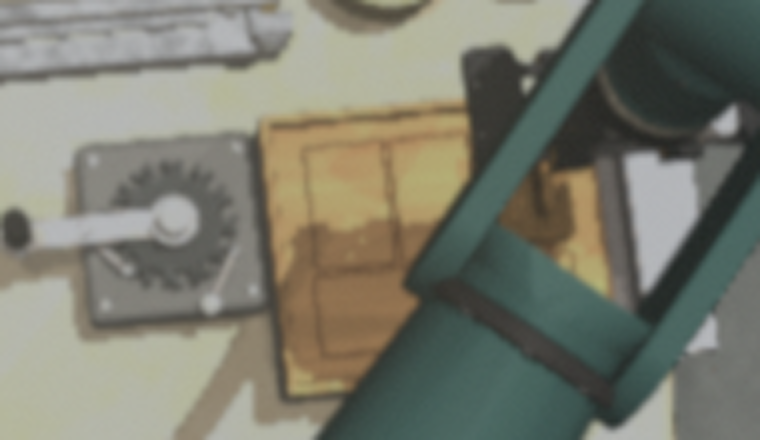

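Request:
send_rows --pt "-0.2 0 0.03 -0.005 0" --pt "-0.2 0 0.07 -0.01 0" --pt "0.5 0 0.11 -0.018 -0.03" --pt "0.5 0 0.15 -0.025 -0.05" --pt "0.5 0 0.19 -0.033 -0.08"

```text
time: 8.72
tool_pos: [0.4719, -0.1197, 0.2173]
ee_rot: [2.554, 1.566, 2.707]
wrist_force: [1.0, 1.2, 1.0]
width: 0.0541
```

Request:
send_rows --pt "0.5 0 0.04 -0.01 0" --pt "0.5 0 0.08 -0.02 0" --pt "0.5 0 0.12 -0.03 0" --pt "0.5 0 0.16 -0.04 0" --pt "0.5 0 0.2 -0.05 0"

```text
time: 9.13
tool_pos: [0.3917, 0.07, 0.2178]
ee_rot: [2.952, 1.567, 3.103]
wrist_force: [0.6, 1.0, -0.1]
width: 0.0705
```

```bash
python3 - <<'E'
from h import *
go([.4154,.1235,.2],.155+np.pi/2)
s=snap("top");crop(s,150,210,350,320,4,"c9.png")
s=snap("wrist","7");crop(s,270,170,400,290,6,"c9w.png");np.savez("b.npz",**s)
E
```

```text
t 9.13 tcp [0.3917 0.07   0.2178] tx,ty,tz [0.0177 0.0493 0.0315] w 0.0705 F [ 0.6  1.  -0.1]
jaw yaw 1.722 tilt [-0.004  0.    -1.   ]
roll about tool x: -0.004 j6 -1.69
```

View pics/wrist7.png

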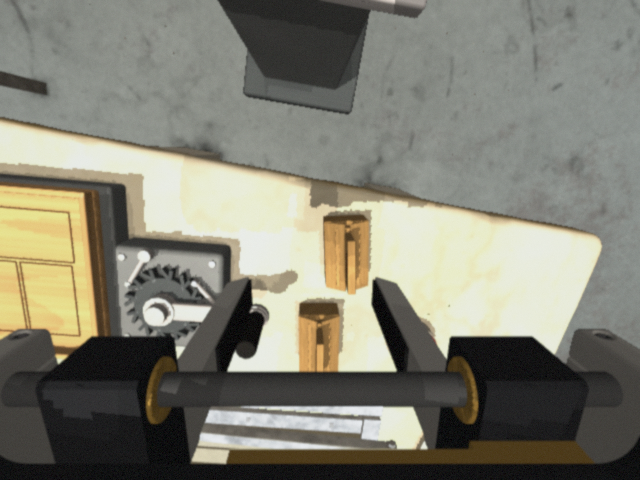

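View pics/c9.png

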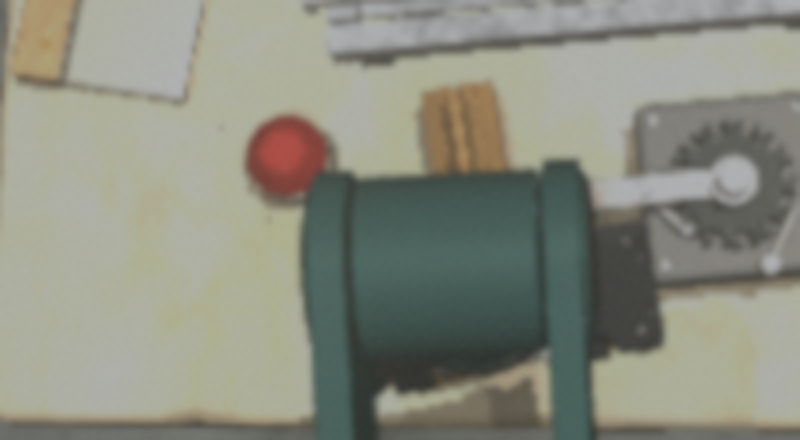

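View pics/c9w.png

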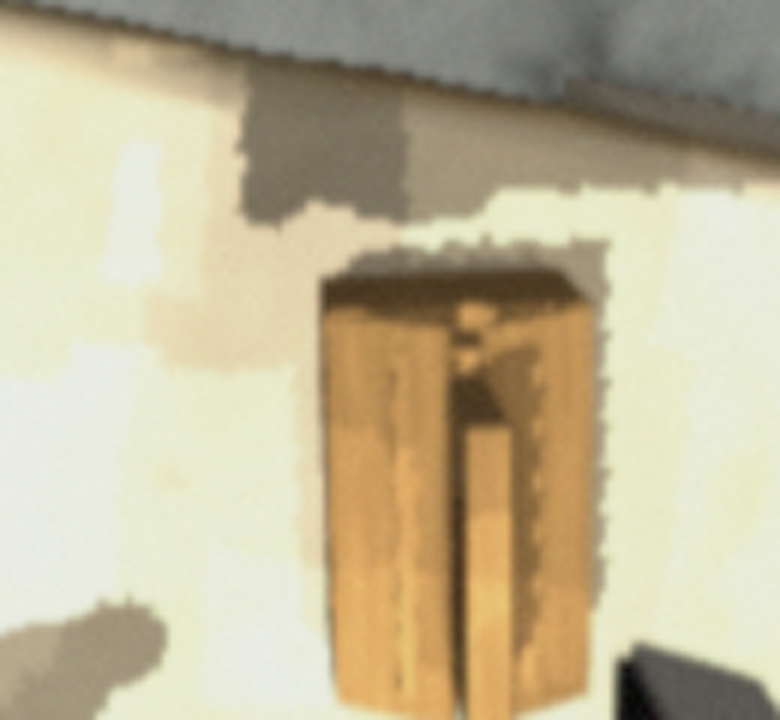

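```bash
python3 - <<'E'
from h import *
s=dict(np.load("b.npz"))
P=onz(s,np.array([[488,428],[490,712]])/6+[269.6,169.6],.082)
d=P[1]-P[0];a=np.arctan2(d[1],d[0]);print(P,a,np.linalg.norm(d), P[0]+.029*np.array([np.cos(.159),np.sin(.159),0]))
go([.4154,.1235,.2],.155+np.pi/2)
E
```

```text
[[0.38756473 0.1170554  0.082     ]
 [0.43728338 0.12704949 0.082     ]] 0.1983693320711757 0.050713180847837665 [0.41619892 0.12164699 0.082     ]
t 9.23 tcp [0.3909 0.0731 0.2184] tx,ty,tz [0.0184 0.0458 0.0323] w 0.0707 F [ 1.3 -1.5 -0.5]
jaw yaw 1.732 tilt [-0.004  0.002 -1.   ]
roll about tool x: 0.006 j6 -1.69
```

Request:
send_rows --pt "0.5 0.01 0.02 0.015 0.003" --pt "0.5 0.015 0.045 0.033 0.003" --pt "0.5 0.018 0.045 0.033 0.003" --pt "0.5 0.018 0.045 0.033 0.003"

```text
time: 9.57
tool_pos: [0.4189, 0.1178, 0.1993]
ee_rot: [-3.042, 1.564, -2.891]
wrist_force: [-0.7, -0.3, -0.1]
width: 0.0702
```

```bash
python3 - <<'E'
from h import *
s=snap("wrist","8");robot.snapshot("wrist");crop(s,270,170,400,290,6,"c10w.png");
go([.4158,.1228,.057],.17+np.pi/2)
E
```

```text
t 9.67 tcp [0.4193 0.1169 0.201 ] tx,ty,tz [ 0.144   0.0065 -0.0021] w 0.0703 F [-0.4 -0.5  0.4]
jaw yaw 1.719 tilt [-0.003 -0.001 -1.   ]
roll about tool x: -0.022 j6 -1.58
```

View pics/wrist8.png

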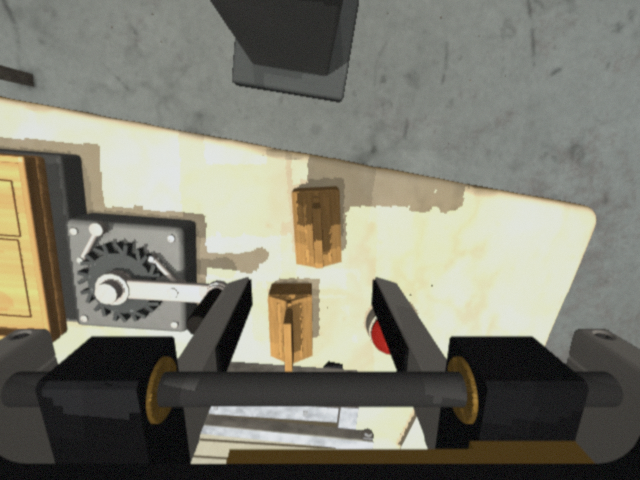

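Request:
send_rows --pt "0.5 0.03 0.004 -0.001 -0.015" --pt "0.5 0.06 0.005 -0.001 -0.015" --pt "0.5 0.09 0.005 -0.002 -0.015" --pt "0.5 0.12 0.005 -0.002 -0.015" --pt "0.5 0.142 0.005 -0.002 -0.015"

```text
time: 10.08
tool_pos: [0.4158, 0.1209, 0.0581]
ee_rot: [-2.96, 1.568, -2.798]
wrist_force: [0.6, -0.2, 0.4]
width: 0.0706
```

Request:
send_rows --pt "0.5 0 0 0 0" --pt "-1 0 0 0 0" --pt "-1 0 0 0 0" --pt "-1 0 0 0 0" --pt "-1 0 0 0 0"

```text
time: 10.5
tool_pos: [0.4187, 0.1227, 0.0626]
ee_rot: [-0.006, 1.567, 0.157]
wrist_force: [0.6, 0.1, 0.8]
width: 0.0475
```

```bash
python3 - <<'E'
from h import *
s=snap("wrist","9");robot.snapshot("wrist")
go([.4158,.1228,.057],.17+np.pi/2)
E
```

```text
t 10.6 tcp [0.4181 0.1227 0.0619] tx,ty,tz [ 0.0049  0.0004 -0.0023] w 0.0396 F [1.  1.3 0.6]
jaw yaw 1.735 tilt [ 0.003  0.    -1.   ]
roll about tool x: -0.006 j6 -1.58
```

View pics/wrist9.png

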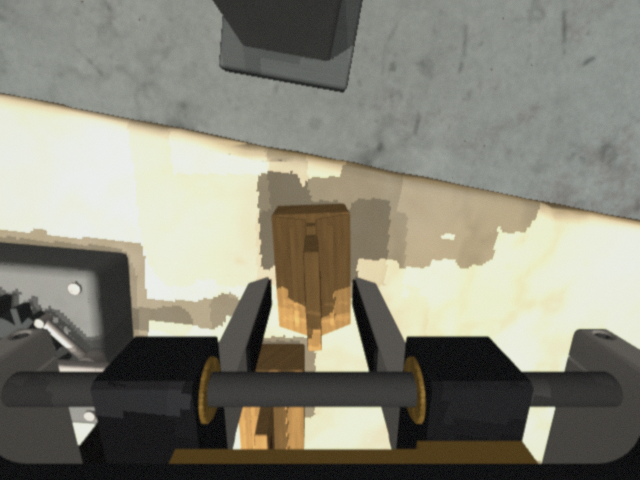

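```bash
python3 - <<'E'
from h import *
s=snap("wrist");p,R,o=pose()
crop(s,260,190,370,300,6,"c11.png")
print(((onz(s,[[274,213],[351,211]],.036)-p)@R).round(4))
print(((onz(s,[[313,234],[316,351]],.082)-p)@R).round(4))
E
```

```text
[[ 0.0255 -0.0234 -0.0429]
 [ 0.0255  0.025  -0.0441]]
[[-0.0205  0.001  -0.041 ]
 [-0.0203  0.0026  0.0258]]
```

View pics/c11.png

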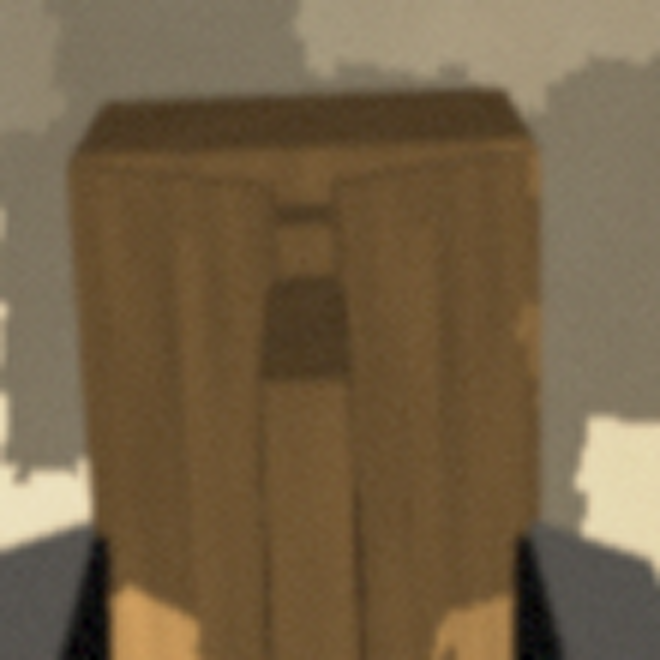

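Request:
send_rows --pt "-0.3 0.002 0 -0.001 0" --pt "-0.3 0.0045 0 -0.002 0" --pt "-1 0.0045 0 -0.002 0" --pt "-1 0.0045 0 -0.002 0" --pt "-1 0.0045 0 -0.002 0"

```text
time: 11.07
tool_pos: [0.415, 0.1224, 0.0558]
ee_rot: [2.97, 1.571, 3.134]
wrist_force: [-0.1, 1.4, -0.2]
width: 0.0164
```

Request:
send_rows --pt "-1 0 0 0 0" --pt "-1 0 0 0 0" --pt "-1 0 0 0 0" --pt "-1 0 0 0 0"

```text
time: 11.4
tool_pos: [0.415, 0.1223, 0.0559]
ee_rot: [2.48, 1.571, 2.644]
wrist_force: [-0.7, 0.6, -1.5]
width: 0.0078
```

Request:
send_rows --pt "-1 -0.02 0 0 0" --pt "-1 -0.06 0 0 0" --pt "-1 -0.1 0 0 0" --pt "-1 -0.14 0 0 0" --pt "-1 -0.165 0 0 0"

```text
time: 11.82
tool_pos: [0.4162, 0.1225, 0.2254]
ee_rot: [-0.002, 1.565, 0.162]
wrist_force: [0.9, -0.6, -0.6]
width: 0.0077
```

```bash
python3 - <<'E'
from h import *
go([.5105,-.192,.22],.071+np.pi/2)
E
```

```text
t 11.82 tcp [0.4162 0.1225 0.2254] tx,ty,tz [ 0.0057 -0.3257  0.0416] w 0.0077 F [ 0.9 -0.6 -0.6]
jaw yaw 1.735 tilt [ 0.006  0.001 -1.   ]
roll about tool x: 0.093 j6 -1.58
```

Request:
send_rows --pt "-1 0 -0.03 0.005 0.02" --pt "-1 0 -0.07 0.01 0.04" --pt "-1 0 -0.11 0.015 0.06" --pt "-1 0 -0.15 0.02 0.08" --pt "-1 0 -0.19 0.026 0.093"

```text
time: 12.23
tool_pos: [0.4719, -0.0626, 0.221]
ee_rot: [0.39, 1.57, 0.461]
wrist_force: [1.0, 0.1, -0.0]
width: 0.0076
```

```bash
python3 - <<'E'
from h import *
go([.5105,-.192,.22],.071+np.pi/2)
E
```

```text
t 12.23 tcp [ 0.4719 -0.0626  0.221 ] tx,ty,tz [ 0.001  -0.1318  0.0294] w 0.0076 F [ 1.   0.1 -0. ]
jaw yaw 1.642 tilt [ 0.  0. -1.]
roll about tool x: -0.0 j6 -1.89
```

Request:
send_rows --pt "-1 0 -0.035 0.008 0" --pt "-1 0 -0.07 0.016 0" --pt "-1 0 -0.105 0.024 0" --pt "-1 0 -0.132 0.029 0" --pt "-1 0 -0.132 0.029 0"

```text
time: 12.65
tool_pos: [0.5104, -0.1954, 0.2194]
ee_rot: [-2.525, 1.568, -2.459]
wrist_force: [-0.8, -0.2, -0.5]
width: 0.008
```

Request:
send_rows --pt "-1 0 0 0 0" --pt "-1 0 0 0 0" --pt "-1 0 0 0 0"

```text
time: 12.9
tool_pos: [0.51, -0.1892, 0.221]
ee_rot: [1.558, 1.57, 1.63]
wrist_force: [0.5, 0.0, -1.3]
width: 0.0076
```

```bash
python3 - <<'E'
from h import *
go([.5105,-.192,.22],.071+np.pi/2)
s=snap("wrist","10");np.savez("d2.npz",**s);crop(s,140,80,400,290,3,"c12.png")
E
```

```text
t 12.9 tcp [ 0.51   -0.1892  0.221 ] tx,ty,tz [ 0.001  -0.0028  0.0003] w 0.0076 F [ 0.5  0.  -1.3]
jaw yaw 1.643 tilt [-0.     0.001 -1.   ]
roll about tool x: 0.002 j6 -2.1
```

View pics/c12.png

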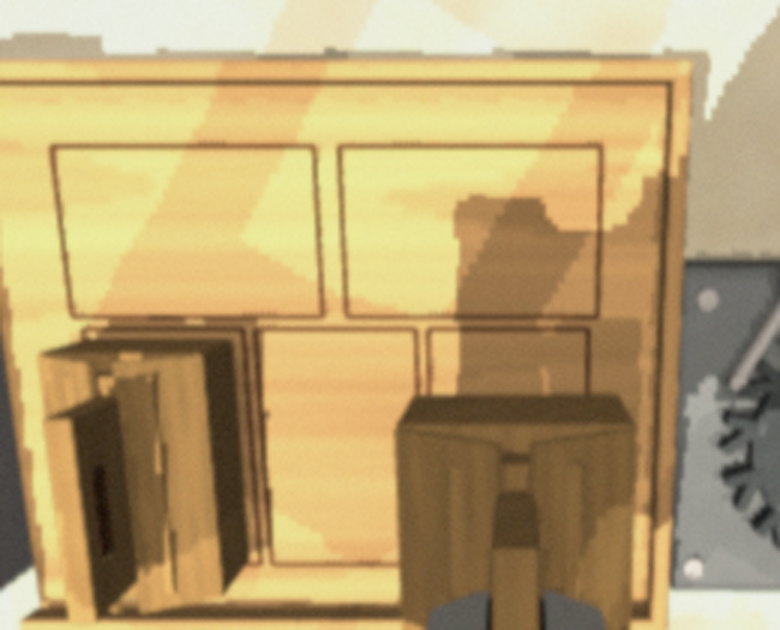

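Request:
send_rows --pt "-1 0.01 -0.003 -0.001 0" --pt "-1 0.03 -0.003 -0.001 0" --pt "-1 0.055 -0.003 -0.001 0" --pt "-1 0.075 -0.003 -0.001 0" --pt "-1 0.088 -0.003 -0.001 0"

```text
time: 13.37
tool_pos: [0.5079, -0.1921, 0.1298]
ee_rot: [2.588, 1.567, 2.66]
wrist_force: [0.2, 0.0, -0.9]
width: 0.0075
```

Request:
send_rows --pt "-1 0 0 0 0" --pt "-1 0 0 0 0" --pt "-1 0 0 0 0"

```text
time: 13.62
tool_pos: [0.5098, -0.1934, 0.134]
ee_rot: [-0.492, 1.569, -0.42]
wrist_force: [-0.0, 0.1, -0.8]
width: 0.0079
```

```bash
python3 - <<'E'
from h import *
go([.5097,-.192,.1205],.071+np.pi/2)
s=snap("wrist","11")
E
```

```text
t 13.62 tcp [ 0.5098 -0.1934  0.134 ] tx,ty,tz [ 0.0135  0.0014 -0.0001] w 0.0079 F [-0.   0.1 -0.8]
jaw yaw 1.643 tilt [ 0.002 -0.001 -1.   ]
roll about tool x: 0.001 j6 -2.11
```

View pics/wrist11.png

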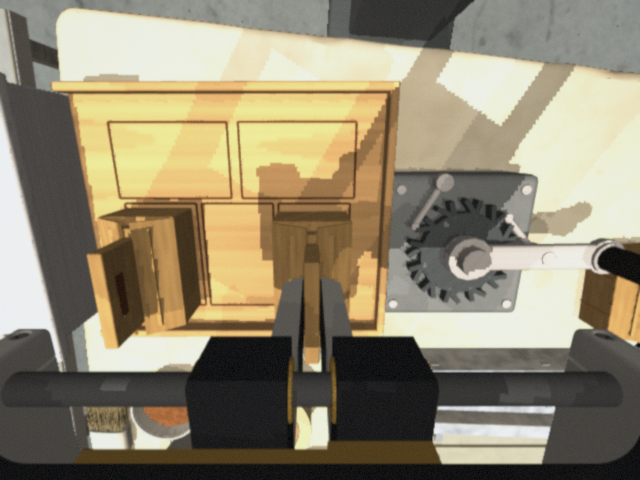

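Request:
send_rows --pt "-1 0.004 0.001 0 0" --pt "-1 0.008 0.001 0 0" --pt "-1 0.011 0.001 0 0" --pt "-1 0.013 0.001 0 0" --pt "-1 0.014 0.001 0 0"

```text
time: 14.08
tool_pos: [0.5093, -0.1925, 0.1205]
ee_rot: [-0.273, 1.57, -0.202]
wrist_force: [-3.2, 2.4, 8.8]
width: 0.0076
```

Request:
send_rows --pt "-1 0.001 0 0 0" --pt "-1 0.0015 0 0 0" --pt "-1 0.0015 0 0 0"

```text
time: 14.33
tool_pos: [0.5093, -0.1925, 0.1205]
ee_rot: [-0.443, 1.569, -0.372]
wrist_force: [-4.7, 2.6, 9.8]
width: 0.0076
```

Request:
send_rows --pt "-0.2 -0.002 0 0 0" --pt "-0.2 -0.002 0 0 0" --pt "-0.2 -0.002 0 0 0" --pt "-0.2 -0.002 0 0 0" --pt "-0.2 -0.002 0 0 0"

```text
time: 14.75
tool_pos: [0.5091, -0.1925, 0.1189]
ee_rot: [2.483, 1.57, 2.555]
wrist_force: [-0.6, 0.3, -0.0]
width: 0.0362
```

Request:
send_rows --pt "-0.2 -0.02 0 0 0" --pt "-0.2 -0.05 0 0 0" --pt "-0.2 -0.08 0 0 0" --pt "-0.2 -0.1 0 0 0" --pt "-0.2 -0.1 0 0 0"

```text
time: 15.17
tool_pos: [0.5115, -0.1936, 0.2251]
ee_rot: [-0.531, 1.561, -0.46]
wrist_force: [0.2, 0.5, 0.5]
width: 0.0377
```

```bash
python3 - <<'E'
from h import *
go([.5342,.1085,.22],.08+np.pi/2)
s=snap("wrist","12");s=snap("top");crop(s,150,210,350,320,4,"c13.png")
E
```

```text
t 15.17 tcp [ 0.5115 -0.1936  0.2251] tx,ty,tz [0.004  0.2998 0.0441] w 0.0377 F [0.2 0.5 0.5]
jaw yaw 1.642 tilt [ 0.009 -0.004 -1.   ]
roll about tool x: -0.009 j6 -2.11
```

View pics/wrist12.png

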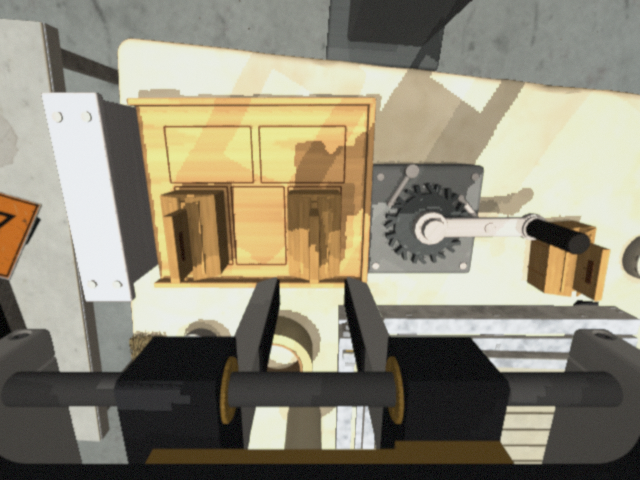

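View pics/c13.png

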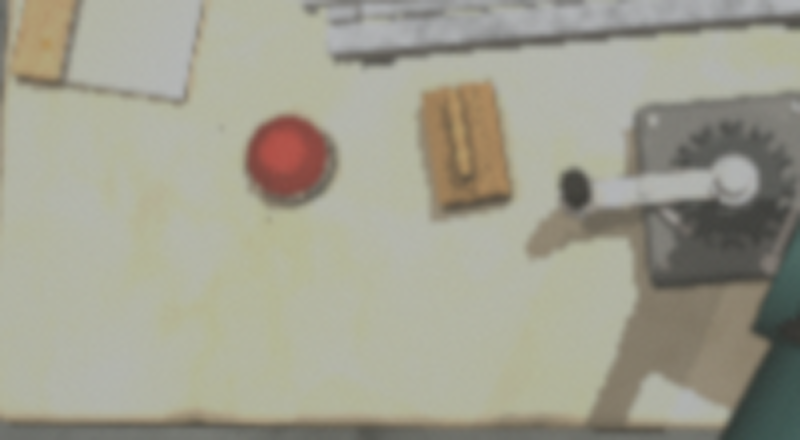

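Request:
send_rows --pt "-0.2 0 0.03 0.005 0" --pt "-0.2 0 0.07 0.01 0" --pt "0.2 0 0.11 0.017 0" --pt "0.2 0 0.15 0.023 0" --pt "0.2 0 0.19 0.028 -0.005"

```text
time: 15.68
tool_pos: [0.5224, 0.0007, 0.2164]
ee_rot: [2.917, 1.566, 2.992]
wrist_force: [0.9, 0.1, 0.3]
width: 0.0538
```

Request:
send_rows --pt "0.2 0 0.035 0.005 0" --pt "0.2 0.003 0.07 0.01 0" --pt "0.2 0.005 0.1 0.014 0" --pt "0.2 0.005 0.109 0.016 0" --pt "0.2 0.005 0.109 0.016 0"

```text
time: 16.1
tool_pos: [0.5302, 0.1108, 0.2116]
ee_rot: [3.112, 1.566, -3.091]
wrist_force: [-0.6, -0.4, -1.0]
width: 0.0562
```

Request:
send_rows --pt "0.2 0 0 0 0" --pt "0.2 0 0 0 0" --pt "0.2 0 0 0 0"

```text
time: 16.35
tool_pos: [0.5314, 0.1072, 0.2142]
ee_rot: [-2.416, 1.57, -2.342]
wrist_force: [-0.3, -0.6, 0.5]
width: 0.0567
```

```bash
python3 - <<'E'
from h import *
go([.5342,.1085,.057],.09+np.pi/2)
s=snap("wrist","13");np.savez("a.npz",**s);crop(s,270,170,370,280,6,"c14.png")
E
```

```text
t 16.35 tcp [0.5314 0.1072 0.2142] tx,ty,tz [0.1571 0.0011 0.003 ] w 0.0567 F [-0.3 -0.6  0.5]
jaw yaw 1.645 tilt [-0.001 -0.001 -1.   ]
roll about tool x: -0.016 j6 -1.55
```

View pics/wrist13.png

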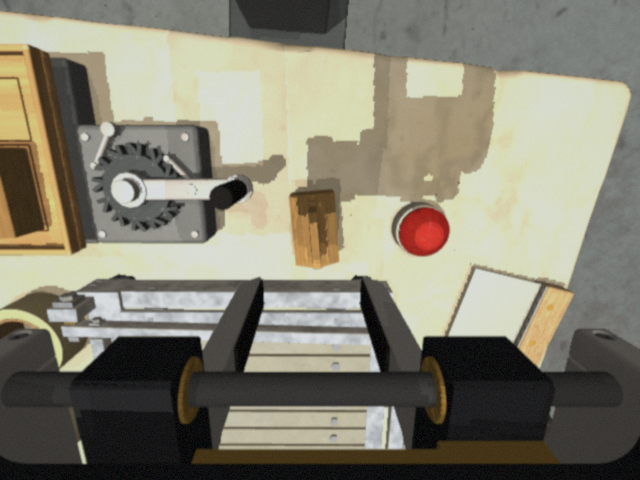

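View pics/c14.png

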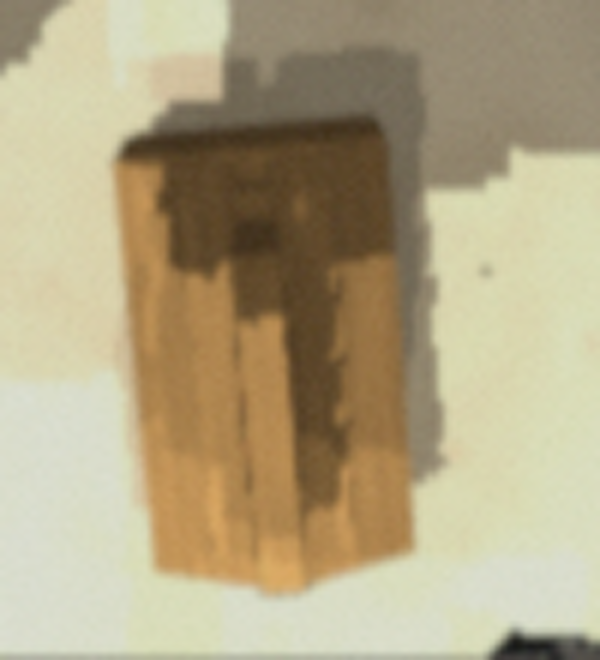

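```bash
python3 - <<'E'
from h import *
s=dict(np.load("a.npz"))
P=onz(s,np.array([[256,254],[280,588]])/6+[269.6,169.6],.082)
d=P[1]-P[0];a=np.arctan2(d[1],d[0]);print(P.mean(0),a,np.linalg.norm(d))
Q=onz(s,np.array([[120,160],[382,130]])/6+[269.6,169.6],.036);d=Q[1]-Q[0];print(np.arctan2(d[1],d[0])-np.pi/2)
go(list(P.mean(0)[:2])+[.057],a+np.pi/2)
E
```

```text
[0.53505091 0.11020855 0.082     ] 0.14400318815322816 0.056524449220097396
0.186328810341732
t 16.4 tcp [0.5315 0.1073 0.2144] tx,ty,tz [0.1574 0.0027 0.0038] w 0.0562 F [1.1 0.7 0.4]
jaw yaw 1.645 tilt [-0. -0. -1.]
roll about tool x: -0.07 j6 -1.55
```

Request:
send_rows --pt "0.2 0.03 0.002 0.003 -0.04" --pt "0.2 0.06 0.002 0.003 -0.06" --pt "0.2 0.09 0.002 0.003 -0.06" --pt "0.2 0.12 0.002 0.003 -0.06" --pt "0.2 0.145 0.002 0.003 -0.06"

```text
time: 16.82
tool_pos: [0.5336, 0.1097, 0.0675]
ee_rot: [-3.09, 1.57, -2.955]
wrist_force: [-0.3, 0.1, -1.1]
width: 0.0565
```

Request:
send_rows --pt "0.2 0 0 0 0" --pt "0.2 0 0 0 0" --pt "0.2 0 0 0 0"

```text
time: 17.07
tool_pos: [0.5355, 0.1106, 0.0714]
ee_rot: [-0.032, 1.568, 0.104]
wrist_force: [-0.2, 0.4, -0.4]
width: 0.0564
```

```bash
python3 - <<'E'
from h import *
s=snap("wrist","14");p,R,o=pose()
go([.535,.1095,.057],.144+np.pi/2)
E
```

```text
t 17.12 tcp [0.536  0.1108 0.0721] tx,ty,tz [ 0.0151 -0.0011 -0.0012] w 0.0563 F [-0.3 -0.5  0.6]
jaw yaw 1.706 tilt [ 0.005  0.    -1.   ]
roll about tool x: -0.009 j6 -1.61
```

View pics/wrist14.png

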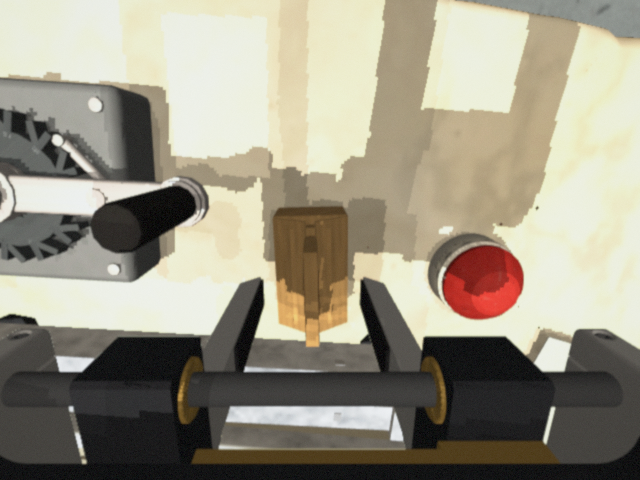

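Centred. Down and close.

Request:
send_rows --pt "0.2 0.007 0 -0.001 0" --pt "0.2 0.014 0 -0.001 0" --pt "0.2 0.014 0 -0.001 0" --pt "-1 0.014 0 -0.001 0" --pt "-1 0.014 0 -0.001 0"

```text
time: 17.53
tool_pos: [0.5332, 0.111, 0.0556]
ee_rot: [0.476, 1.571, 0.612]
wrist_force: [0.1, 0.6, -0.2]
width: 0.0465
```

Request:
send_rows --pt "-1 0 0 0 0" --pt "-1 0 0 0 0" --pt "-1 0 0 0 0" --pt "-1 0 0 0 0" --pt "-1 0 0 0 0"

```text
time: 17.95
tool_pos: [0.5333, 0.111, 0.0556]
ee_rot: [0.373, 1.571, 0.509]
wrist_force: [-0.5, -0.1, -0.4]
width: 0.013
```

Request:
send_rows --pt "-1 0 0 0 0" --pt "-1 0 0 0 0" --pt "-1 0 0 0 0"

```text
time: 18.2
tool_pos: [0.5331, 0.1109, 0.0553]
ee_rot: [2.974, 1.571, 3.11]
wrist_force: [-0.2, 0.8, -0.6]
width: 0.0078
```

```bash
python3 - <<'E'
from h import *
s=snap("wrist","15");p,R,o=pose()
go([.535,.1095,.057],.144+np.pi/2)
E
```

```text
t 18.25 tcp [0.5331 0.1109 0.0553] tx,ty,tz [-0.0017 -0.0017  0.0017] w 0.0076 F [-0.3 -0.5 -0.2]
jaw yaw 1.707 tilt [-0.  0. -1.]
roll about tool x: -0.008 j6 -1.61
```

View pics/wrist15.png

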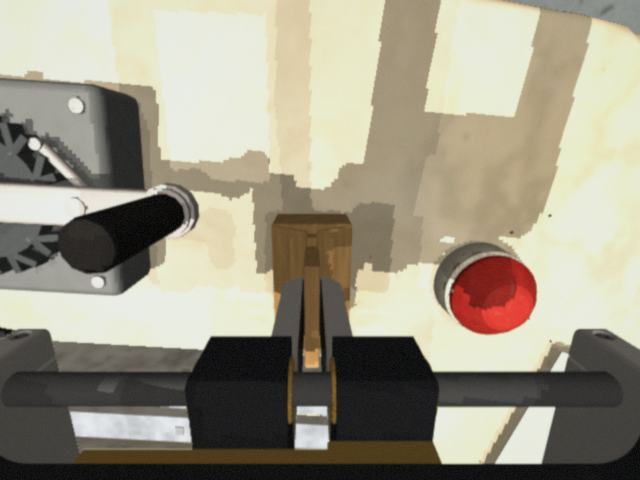

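Request:
send_rows --pt "-1 -0.02 0 0 0" --pt "-1 -0.06 0 0 0" --pt "-1 -0.1 0 0 0" --pt "-1 -0.14 0 0 0" --pt "-1 -0.17 0 0 0"

```text
time: 18.67
tool_pos: [0.5336, 0.1111, 0.229]
ee_rot: [0.017, 1.567, 0.154]
wrist_force: [0.6, -1.3, -0.4]
width: 0.008
```

```bash
python3 - <<'E'
from h import *
go([.5145,-.2505,.225],.071+np.pi/2)
E
```

```text
t 18.67 tcp [0.5336 0.1111 0.229 ] tx,ty,tz [ 0.0037 -0.3556 -0.0681] w 0.008 F [ 0.6 -1.3 -0.4]
jaw yaw 1.707 tilt [ 0.003  0.001 -1.   ]
roll about tool x: 0.065 j6 -1.61
```

Request:
send_rows --pt "-1 0 -0.03 -0.006 0.015" --pt "-1 0 -0.07 -0.013 0.03" --pt "-1 0 -0.11 -0.02 0.045" --pt "-1 0 -0.15 -0.028 0.06" --pt "-1 0 -0.19 -0.036 0.065"

```text
time: 19.08
tool_pos: [0.5228, -0.0836, 0.2252]
ee_rot: [2.271, 1.57, 2.342]
wrist_force: [0.1, -1.4, -1.4]
width: 0.0077
```

Request:
send_rows --pt "-1 0 -0.04 -0.005 0" --pt "-1 0 -0.08 -0.01 0" --pt "-1 0 -0.12 -0.015 0" --pt "-1 0 -0.15 -0.019 0" --pt "-1 0 -0.165 -0.021 0"

```text
time: 19.5
tool_pos: [0.513, -0.252, 0.2244]
ee_rot: [-2.929, 1.569, -2.862]
wrist_force: [0.2, -0.1, -1.3]
width: 0.0075
```

Request:
send_rows --pt "-1 0 0 0 0" --pt "-1 0 0 0 0" --pt "-1 0 0 0 0"

```text
time: 19.75
tool_pos: [0.5143, -0.2468, 0.2253]
ee_rot: [1.583, 1.569, 1.656]
wrist_force: [0.0, 1.2, -1.4]
width: 0.0079
```

```bash
python3 - <<'E'
from h import *
go([.5148,-.2507,.225],.071+np.pi/2)
s=snap("wrist","16")
E
```

```text
t 19.75 tcp [ 0.5143 -0.2468  0.2253] tx,ty,tz [ 0.0003 -0.0039  0.0002] w 0.0079 F [ 0.   1.2 -1.4]
jaw yaw 1.643 tilt [-0.     0.001 -1.   ]
roll about tool x: 0.001 j6 -2.19
```

View pics/wrist16.png

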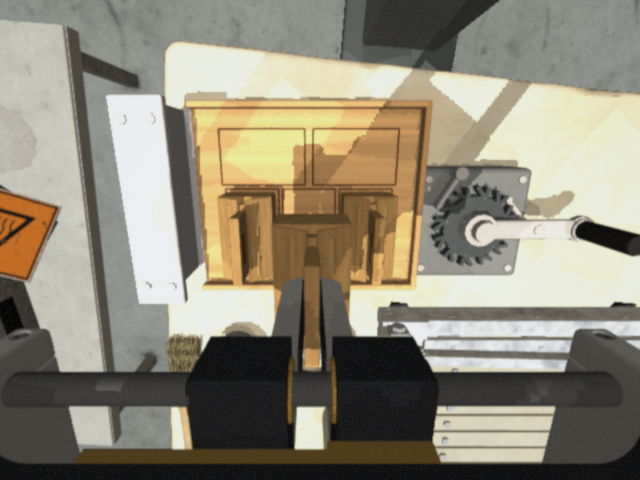

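Request:
send_rows --pt "-1 0.005 -0.004 0 0" --pt "-1 0.01 -0.004 0 0" --pt "-1 0.01 -0.004 0 0" --pt "-1 0.01 -0.004 0 0"

```text
time: 20.13
tool_pos: [0.5142, -0.2514, 0.2146]
ee_rot: [2.381, 1.569, 2.454]
wrist_force: [0.1, 0.4, -0.8]
width: 0.008
```

```bash
python3 - <<'E'
from h import *
robot.snapshot("top")
go([.5148,-.2507,.225],.071+np.pi/2)
E
```

```text
t 20.18 tcp [ 0.5144 -0.2517  0.2151] tx,ty,tz [-0.0099  0.0009  0.0005] w 0.0077 F [ 0.3  0.3 -1.5]
jaw yaw 1.643 tilt [-0.001  0.001 -1.   ]
roll about tool x: 0.001 j6 -2.2
```

Contact expected near TCP z = 0.120.

Request:
send_rows --pt "-1 0.02 0.001 0 0" --pt "-1 0.04 0.001 0 0" --pt "-1 0.06 0.001 0 0" --pt "-1 0.075 0.001 0 0" --pt "-1 0.082 0.001 0 0"

```text
time: 20.6
tool_pos: [0.5132, -0.2504, 0.1308]
ee_rot: [2.482, 1.567, 2.553]
wrist_force: [-0.4, -0.2, -2.7]
width: 0.0077
```

Request:
send_rows --pt "-1 0 0 0 0" --pt "-1 0 0 0 0" --pt "-1 0 0 0 0"

```text
time: 20.85
tool_pos: [0.5152, -0.2516, 0.1351]
ee_rot: [-0.578, 1.568, -0.507]
wrist_force: [0.2, 1.4, -1.7]
width: 0.0075
```

```bash
python3 - <<'E'
from h import *
s=snap("wrist","17")
go([.5148,-.2507,.12],.071+np.pi/2)
E
```

```text
t 20.9 tcp [ 0.5152 -0.2518  0.1353] tx,ty,tz [ 0.0153  0.0011 -0.0004] w 0.008 F [-1.  -0.4 -1.7]
jaw yaw 1.642 tilt [ 0.003 -0.002 -1.   ]
roll about tool x: 0.0 j6 -2.2
```

View pics/wrist17.png

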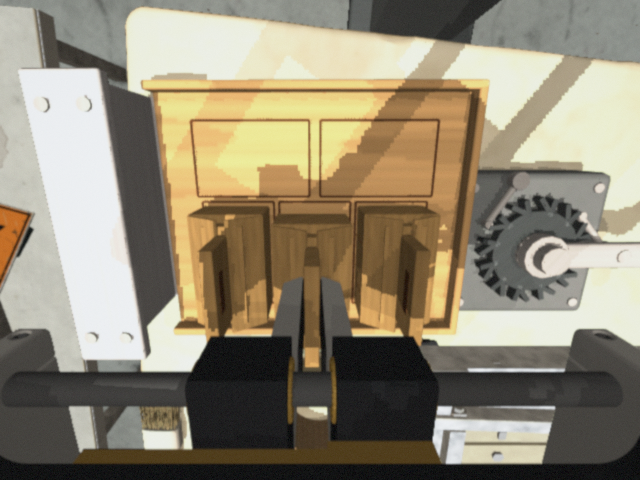

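Request:
send_rows --pt "-1 0.004 0.001 0 0" --pt "-1 0.008 0.001 0 0" --pt "-1 0.011 0.001 0 0" --pt "-1 0.014 0.001 0 0" --pt "-1 0.016 0.001 0 0"

```text
time: 21.32
tool_pos: [0.5143, -0.2503, 0.1196]
ee_rot: [-0.632, 1.57, -0.561]
wrist_force: [-5.4, 2.2, 14.1]
width: 0.0078
```

Request:
send_rows --pt "-1 0 0 0 0" --pt "-1 0 0 0 0"

```text
time: 21.48
tool_pos: [0.5142, -0.2503, 0.1196]
ee_rot: [-0.645, 1.57, -0.574]
wrist_force: [-2.6, 1.6, 7.3]
width: 0.0077
```

Contact; release and lift.

Request:
send_rows --pt "-0.2 -0.002 0 0 0" --pt "-0.2 -0.002 0 0 0" --pt "-0.2 -0.002 0 0 0" --pt "-0.2 -0.002 0 0 0" --pt "-0.2 -0.002 0 0 0"

```text
time: 21.9
tool_pos: [0.5142, -0.2502, 0.1191]
ee_rot: [2.339, 1.57, 2.41]
wrist_force: [0.6, -0.1, -0.3]
width: 0.0358
```

Request:
send_rows --pt "-0.2 -0.02 0 0 0" --pt "-0.2 -0.05 0 0 0" --pt "-0.2 -0.08 0 0 0" --pt "-0.2 -0.11 0 0 0" --pt "-0.2 -0.13 0 0 0"

```text
time: 22.32
tool_pos: [0.5149, -0.2506, 0.2527]
ee_rot: [-0.6, 1.567, -0.529]
wrist_force: [1.4, -1.0, 0.4]
width: 0.0376
```

```bash
python3 - <<'E'
from h import *
s=snap("wrist","18");go([.493,.031,.2],0)
crop(s,180,80,440,310,3,"c15.png")
E
```

```text
t 22.37 tcp [ 0.5162 -0.2514  0.2569] tx,ty,tz [ 0.055   0.2837 -0.0035] w 0.0376 F [ 1.1 -1.   2.5]
jaw yaw 1.642 tilt [ 0.009 -0.006 -1.   ]
roll about tool x: -1.5 j6 -2.19
```

View pics/c15.png

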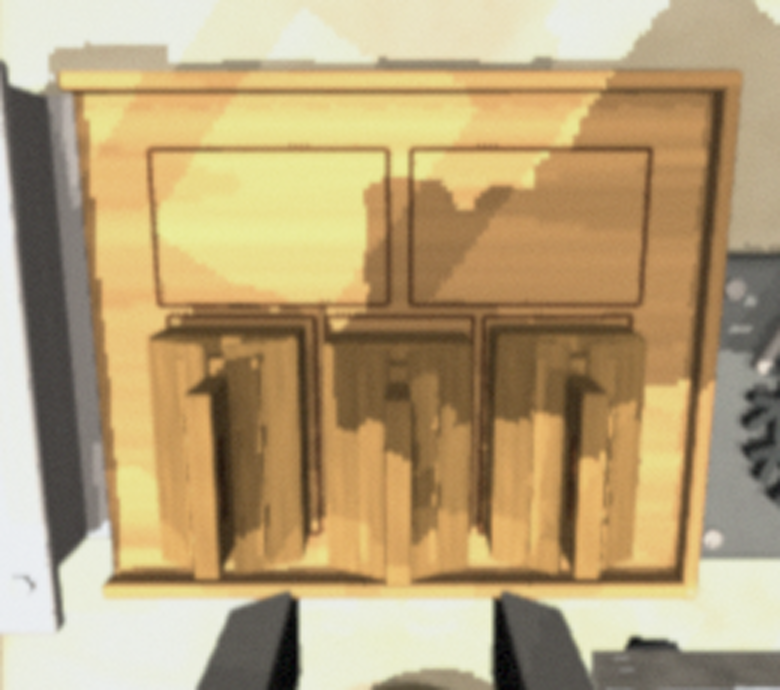

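Request:
send_rows --pt "-0.2 0.005 0.03 0 0.1" --pt "-0.2 0.01 0.06 0 0.22" --pt "-0.2 0.015 0.1 0 0.34" --pt "-0.2 0.02 0.13 0 0.46" --pt "-0.2 0.025 0.16 0 0.58"

```text
time: 22.78
tool_pos: [0.5022, -0.089, 0.2231]
ee_rot: [3.125, 1.57, 2.61]
wrist_force: [0.6, 0.8, 0.1]
width: 0.0372
```

```bash
python3 - <<'E'
from h import *
go([.493,.031,.22],0.05)
E
```

```text
t 22.78 tcp [ 0.5022 -0.089   0.2231] tx,ty,tz [ 0.0032  0.0999 -0.0671] w 0.0372 F [0.6 0.8 0.1]
jaw yaw 1.056 tilt [-0.001  0.001 -1.   ]
roll about tool x: 1.006 j6 -1.34
```

Request:
send_rows --pt "-0.2 0 0.025 -0.017 0.12" --pt "-0.2 0 0.05 -0.034 0.24" --pt "-0.2 0 0.075 -0.05 0.36" --pt "-0.2 0 0.1 -0.067 0.48" --pt "-0.2 0 0.1 -0.067 0.6"

```text
time: 23.2
tool_pos: [0.4921, 0.034, 0.2235]
ee_rot: [3.082, 1.568, 1.973]
wrist_force: [-0.1, 0.7, -1.4]
width: 0.0376
```

Request:
send_rows --pt "-0.2 0 0 0 0.12" --pt "-0.2 0 0 0 0.24" --pt "-0.2 0 0 0 0.36" --pt "-0.2 0 0 0 0.41" --pt "-0.2 0 0 0 0.41"

```text
time: 23.62
tool_pos: [0.4927, 0.0294, 0.2234]
ee_rot: [-1.742, 1.569, 3.022]
wrist_force: [0.1, 0.6, -0.1]
width: 0.0378
```

```bash
python3 - <<'E'
from h import *
s=snap("wrist","19");np.savez("l.npz",**s)
go([.493,.031,.22],0.05)
s=snap("top");crop(s,270,200,460,310,4,"c16.png")
E
```

```text
t 23.67 tcp [0.4928 0.0294 0.2235] tx,ty,tz [ 0.0035  0.0003 -0.0016] w 0.0378 F [ 0.3 -0.4 -0.3]
jaw yaw 0.053 tilt [-0.001  0.    -1.   ]
roll about tool x: 0.003 j6 -0.11
```

View pics/wrist19.png

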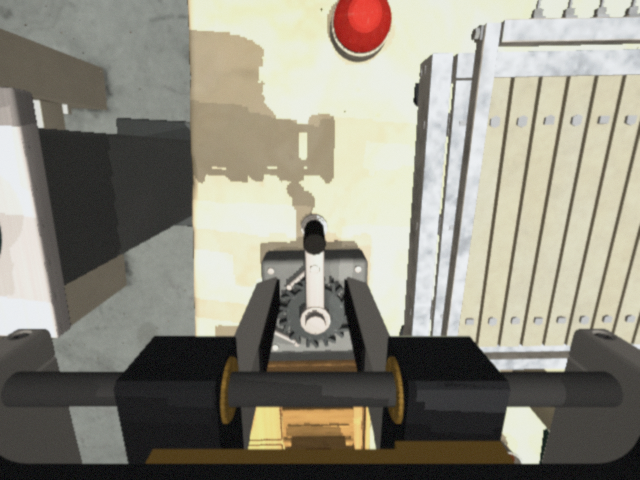

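View pics/c16.png

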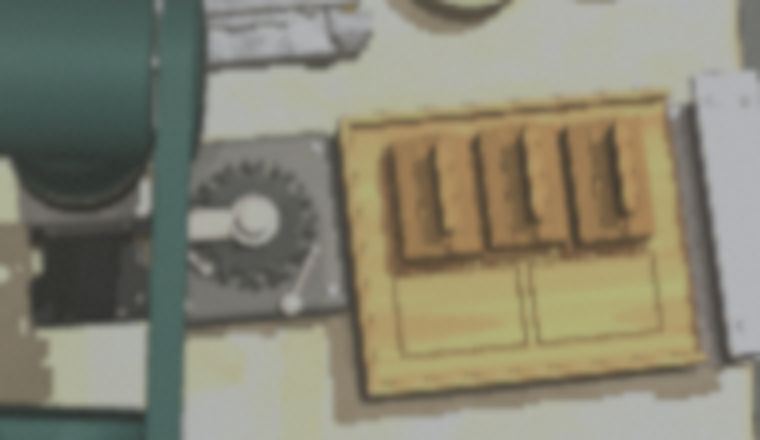

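```bash
python3 - <<'E'
from h import *
s=dict(np.load("l.npz"))
crop(s,270,200,370,350,5,"c17.png")
print(proj(s,[[.493,.031,.134],[.493,.031,.072],[.4985,-.073,.1]]))
g=cv2.cvtColor(s["image"],cv2.COLOR_RGB2GRAY)[200:265,290:340]
m=(g<35).astype(np.uint8);n,l,st,c=cv2.connectedComponentsWithStats(m)
for i in range(1,n):
    if st[i,4]>20: print(st[i]+[290,200,0,0,0],c[i]+[290,200])
E
```

```text
[[313.56906445 246.48979809]
 [313.27457771 229.40299208]
 [313.51682582 333.80896409]]
[304 221  20  19 236] [313.31779661 229.22457627]
```

View pics/c17.png

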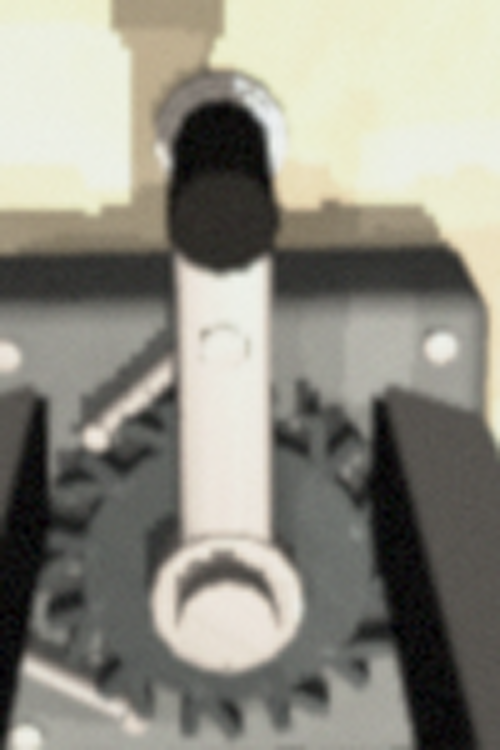

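Request:
send_rows --pt "-0.2 0.03 0 -0.003 0" --pt "-0.2 0.06 0 -0.003 0" --pt "-0.2 0.085 0 -0.003 0" --pt "-0.2 0.105 0 -0.003 0" --pt "-0.2 0.12 0 -0.003 0"

```text
time: 24.13
tool_pos: [0.4915, 0.0323, 0.1016]
ee_rot: [-1.686, 1.567, 3.08]
wrist_force: [0.1, -0.0, 0.1]
width: 0.0373
```

Request:
send_rows --pt "-0.2 0.003 0 0 0" --pt "-1 0.006 0 0 0" --pt "-1 0.006 0 0 0" --pt "-1 0.006 0 0 0" --pt "-1 0.006 0 0 0"

```text
time: 24.55
tool_pos: [0.4941, 0.0323, 0.0998]
ee_rot: [1.523, 1.568, 0.004]
wrist_force: [1.6, -0.7, -0.8]
width: 0.0196
```

```bash
python3 - <<'E'
from h import *
s=snap("wrist","20")
go([.493,.032,.095],0.05)
E
```

```text
t 24.6 tcp [0.4941 0.0323 0.0998] tx,ty,tz [ 0.0047 -0.0011  0.0002] w 0.0193 F [ 1.4  0.5 -0.1]
jaw yaw 0.052 tilt [ 0.003 -0.    -1.   ]
roll about tool x: 0.002 j6 -0.1
```

View pics/wrist20.png

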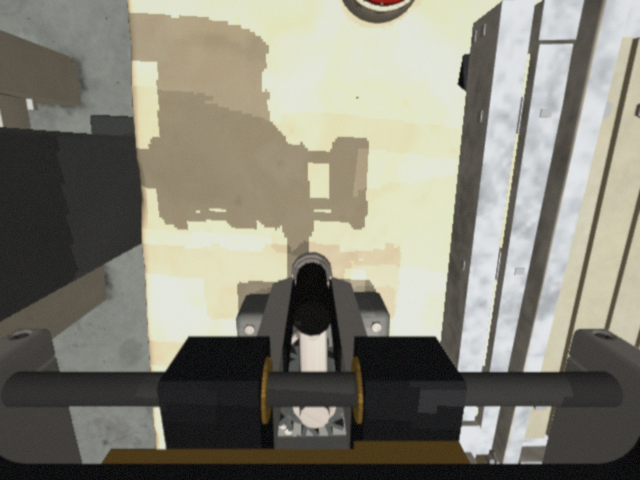

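Request:
send_rows --pt "-1 0 0.005 0.0005 0.04" --pt "-1 0 0.01 0.001 0.09" --pt "-1 0 0.015 0.0016 0.13" --pt "-1 0 0.019 0.0023 0.18" --pt "-1 0 0.0235 0.0033 0.22"

```text
time: 25.02
tool_pos: [0.5172, 0.0314, 0.0997]
ee_rot: [2.646, 1.568, 0.906]
wrist_force: [-0.2, 2.8, 0.9]
width: 0.0193
```

```bash
cat > lev.py <<'E'
from h import *
AX=np.array([.4985,-.073])
def lev(th=None,r=.105):
    p,R,o=pose();v=p[:2]-AX
    t0=np.arctan2(v[0],v[1]);print("t",round(o["time"],2),"ang",t0.round(3),"r",np.linalg.norm(v).round(4),"tcp",p.round(4),"F",o["wrist_force"].round(1),"w",round(o["width"],4),"jaw",np.arctan2(R[1,1],R[0,1]).round(3))
    if th is not None:
        for k in (1,2,3,4,5):
            t=t0+(th-t0)*k/5
            q=AX+r*np.array([np.sin(t),np.cos(t)])
            d=R.T@np.r_[q-p[:2],0];print(t.round(3),"ty tz",d[1:].round(4),"roll",(t-t0).round(3))
E
python3 - <<'E'
from lev import *
lev(.36)
E
```

```text
t 25.02 ang 0.178 r 0.106 tcp [0.5172 0.0314 0.0997] F [-0.2  2.8  0.9] w 0.0193 jaw -0.17
0.214 ty tz [0.0038 0.0011] roll 0.036
0.251 ty tz [0.0076 0.0014] roll 0.073
0.287 ty tz [0.0115 0.0017] roll 0.109
0.324 ty tz [0.0152 0.0023] roll 0.146
0.36 ty tz [0.019  0.0029] roll 0.182
```

Request:
send_rows --pt "-1 0 0.004 0.001 0.036" --pt "-1 0 0.0076 0.0012 0.073" --pt "-1 0 0.0115 0.0016 0.11" --pt "-1 0 0.015 0.002 0.146"

```text
time: 25.35
tool_pos: [0.5321, 0.028, 0.0998]
ee_rot: [2.912, 1.566, 1.027]
wrist_force: [0.5, 5.2, 0.7]
width: 0.0191
```

```bash
python3 - <<'E'
from lev import *
lev(.4)
E
```

```text
t 25.35 ang 0.321 r 0.1064 tcp [0.5321 0.028  0.0998] F [0.5 5.2 0.7] w 0.0191 jaw -0.315
0.337 ty tz [0.0016 0.0015] roll 0.016
0.353 ty tz [0.0033 0.0015] roll 0.032
0.368 ty tz [0.005  0.0016] roll 0.047
0.384 ty tz [0.0066 0.0017] roll 0.063
0.4 ty tz [0.0083 0.0018] roll 0.079
```

Request:
send_rows --pt "-1 0 0.003 -0.001 0.02" --pt "-1 0 0.006 -0.001 0.04" --pt "-1 0 0.008 -0.001 0.06" --pt "-1 0 0.008 -0.001 0.06"

```text
time: 25.68
tool_pos: [0.5342, 0.027, 0.0995]
ee_rot: [-1.624, 1.559, 2.715]
wrist_force: [-14.1, 6.1, 10.2]
width: 0.0195
```

```bash
python3 - <<'E'
from lev import *
lev(.45)
E
```

```text
t 25.68 ang 0.343 r 0.1062 tcp [0.5342 0.027  0.0995] F [-14.1   6.1  10.2] w 0.0195 jaw -0.373
0.364 ty tz [0.0023 0.0012] roll 0.021
0.386 ty tz [0.0045 0.0012] roll 0.043
0.407 ty tz [0.0068 0.0012] roll 0.064
0.429 ty tz [0.0091 0.0013] roll 0.086
0.45 ty tz [0.0113 0.0015] roll 0.107
```

```bash
python3 - <<'E'
from lev import *
lev(-.05,.106)
E
```

```text
t 25.68 ang 0.343 r 0.1062 tcp [0.5342 0.027  0.0995] F [-14.1   6.1  10.2] w 0.0195 jaw -0.373
0.264 ty tz [-0.0083  0.0008] roll -0.079
0.186 ty tz [-0.0165  0.002 ] roll -0.157
0.107 ty tz [-0.0246  0.0039] roll -0.236
0.029 ty tz [-0.0326  0.0064] roll -0.314
-0.05 ty tz [-0.0403  0.0095] roll -0.393
```

Request:
send_rows --pt "-1 0 -0.011 0.001 -0.08" --pt "-1 0 -0.02 0.002 -0.16" --pt "-1 0 -0.03 0.004 -0.24" --pt "-1 0 -0.038 0.0065 -0.32" --pt "-1 0 -0.046 0.0095 -0.4"

```text
time: 26.1
tool_pos: [0.4933, 0.032, 0.0996]
ee_rot: [1.268, 1.568, -0.272]
wrist_force: [8.7, -0.8, -3.7]
width: 0.0199
```

```bash
python3 - <<'E'
from lev import *
lev(-.4,.106)
E
```

```text
t 26.1 ang -0.05 r 0.1051 tcp [0.4933 0.032  0.0996] F [ 8.7 -0.8 -3.7] w 0.0199 jaw 0.03
-0.12 ty tz [-0.0074 -0.0005] roll -0.07
-0.19 ty tz [-0.0148  0.0005] roll -0.14
-0.26 ty tz [-0.0221  0.0019] roll -0.21
-0.33 ty tz [-0.0293  0.0038] roll -0.28
-0.4 ty tz [-0.0363  0.0063] roll -0.35
```

Request:
send_rows --pt "-1 0 -0.008 0 -0.07" --pt "-1 0 -0.015 0.0008 -0.14" --pt "-1 0 -0.022 0.002 -0.21" --pt "-1 0 -0.029 0.004 -0.28" --pt "-1 0 -0.036 0.0065 -0.35"

```text
time: 26.52
tool_pos: [0.4588, 0.0232, 0.0996]
ee_rot: [0.663, 1.564, -0.529]
wrist_force: [6.0, -2.4, -1.5]
width: 0.0197
```

```bash
python3 - <<'E'
from lev import *
lev(-.48,.106)
E
```

```text
t 26.52 ang -0.392 r 0.1041 tcp [0.4588 0.0232 0.0996] F [ 6.  -2.4 -1.5] w 0.0197 jaw 0.379
-0.409 ty tz [-0.0019 -0.0019] roll -0.018
-0.427 ty tz [-0.0038 -0.0018] roll -0.035
-0.445 ty tz [-0.0056 -0.0017] roll -0.053
-0.462 ty tz [-0.0075 -0.0016] roll -0.071
-0.48 ty tz [-0.0094 -0.0014] roll -0.088
```

Request:
send_rows --pt "-1 0 -0.003 -0.001 -0.02" --pt "-1 0 -0.006 -0.001 -0.04" --pt "-1 0 -0.009 -0.001 -0.06" --pt "-1 0 -0.011 -0.001 -0.07" --pt "-1 0 -0.011 -0.001 -0.07"

```text
time: 26.93
tool_pos: [0.4551, 0.0211, 0.0996]
ee_rot: [1.107, 1.549, -0.019]
wrist_force: [25.1, 1.5, -15.6]
width: 0.0194
```

```bash
python3 - <<'E'
from lev import *
lev(-.48,.106)
s=snap("side");crop(s,310,160,430,260,6,"c18.png")
s=snap("wrist","21")
s=snap("top");crop(s,270,200,460,310,4,"c19.png");np.savez("p1.npz",**s)
E
```

```text
t 26.93 ang -0.433 r 0.1036 tcp [0.4551 0.0211 0.0996] F [ 25.1   1.5 -15.6] w 0.0194 jaw 0.445
-0.442 ty tz [-0.001  -0.0024] roll -0.009
-0.452 ty tz [-0.002  -0.0024] roll -0.019
-0.461 ty tz [-0.003  -0.0024] roll -0.028
-0.471 ty tz [-0.004  -0.0023] roll -0.038
-0.48 ty tz [-0.005  -0.0023] roll -0.047
```

View pics/c18.png

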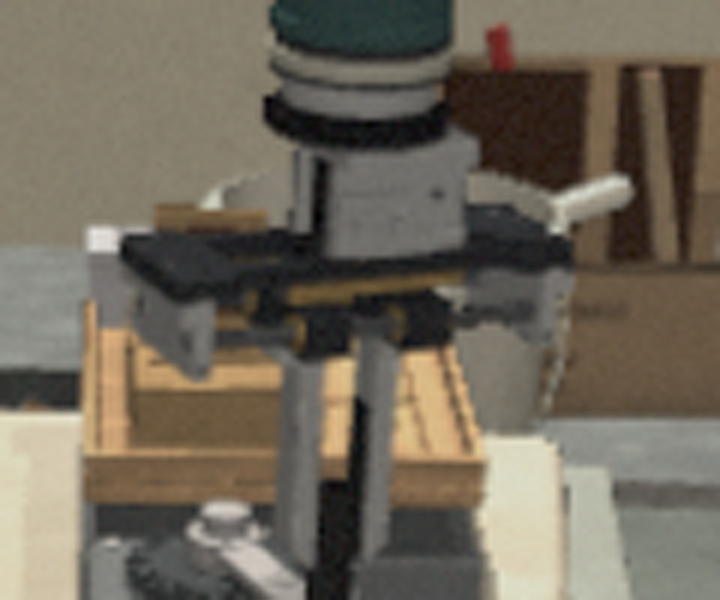

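View pics/c19.png

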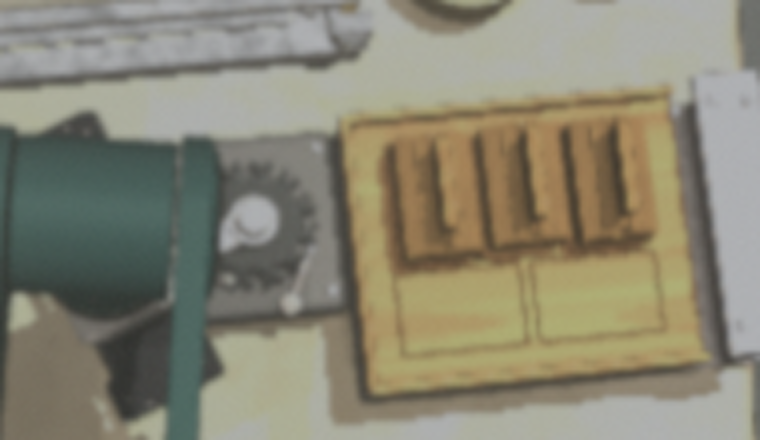

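Request:
send_rows --pt "-1 0 0.0093 0.0004 0.089" --pt "-1 0 0.0186 0.0017 0.178" --pt "-1 0 0.0278 0.0037 0.267" --pt "-1 0 0.0366 0.0066 0.356" --pt "-1 0 0.0452 0.0102 0.445"

```text
time: 27.5
tool_pos: [0.4929, 0.032, 0.0995]
ee_rot: [1.566, 1.568, -0.007]
wrist_force: [1.3, 1.6, 0.7]
width: 0.0194
```

Request:
send_rows --pt "-1 0 0.0093 0.0004 0.089" --pt "-1 0 0.0186 0.0017 0.178" --pt "-1 0 0.0278 0.0037 0.267" --pt "-1 0 0.0366 0.0066 0.356" --pt "-1 0 0.0452 0.0102 0.445"

```text
time: 27.92
tool_pos: [0.5342, 0.0267, 0.0992]
ee_rot: [-2.061, 1.559, 2.205]
wrist_force: [-24.0, 17.3, 15.0]
width: 0.0199
```

```bash
python3 - <<'E'
from lev import *
robot.snapshot("top")
lev(.4)
E
```

```text
t 27.97 ang 0.341 r 0.1057 tcp [0.5339 0.0266 0.0993] F [-10.8  13.1   7. ] w 0.0197 jaw -0.45
0.353 ty tz [0.0013 0.0006] roll 0.012
0.365 ty tz [0.0025 0.0005] roll 0.024
0.376 ty tz [0.0038 0.0004] roll 0.035
0.388 ty tz [0.005  0.0003] roll 0.047
0.4 ty tz [0.0062 0.0002] roll 0.059
```

Request:
send_rows --pt "-1 0 -0.0093 -0.001 -0.089" --pt "-1 0 -0.0186 -0.0003 -0.178" --pt "-1 0 -0.0278 0.0017 -0.267" --pt "-1 0 -0.0366 0.0046 -0.356" --pt "-1 0 -0.0452 0.0082 -0.445"

```text
time: 28.38
tool_pos: [0.4932, 0.0312, 0.0992]
ee_rot: [0.514, 1.564, -1.052]
wrist_force: [3.2, -6.5, 0.5]
width: 0.0191
```

Request:
send_rows --pt "-1 0 -0.0093 0.0004 -0.089" --pt "-1 0 -0.0186 0.0017 -0.178" --pt "-1 0 -0.0278 0.0037 -0.267" --pt "-1 0 -0.0366 0.0066 -0.356" --pt "-1 0 -0.0452 0.0102 -0.445"

```text
time: 28.8
tool_pos: [0.4548, 0.0209, 0.0996]
ee_rot: [0.907, 1.55, -0.215]
wrist_force: [36.7, 3.1, -23.2]
width: 0.0199
```

```bash
cat > dz.py <<'E'
from lev import *
def deckz(name):
    s=snap("side");crop(s,310,150,430,250,6,name)
    # top of front ledge: search along column for edge orange->dark? print gradient rows
    im=cv2.cvtColor(s["image"],cv2.COLOR_RGB2GRAY).astype(float)
    return s,im
E
python3 - <<'E'
from dz import *
robot.snapshot("top")
lev(-.48)
deckz("c20.png")
E
```

```text
t 28.85 ang -0.433 r 0.1037 tcp [0.455  0.0212 0.0996] F [ 22.7  -3.7 -15.2] w 0.0196 jaw 0.452
-0.442 ty tz [-0.001  -0.0013] roll -0.009
-0.452 ty tz [-0.002  -0.0013] roll -0.019
-0.461 ty tz [-0.003  -0.0013] roll -0.028
-0.471 ty tz [-0.0039 -0.0013] roll -0.038
-0.48 ty tz [-0.0049 -0.0012] roll -0.047
```

View pics/c20.png

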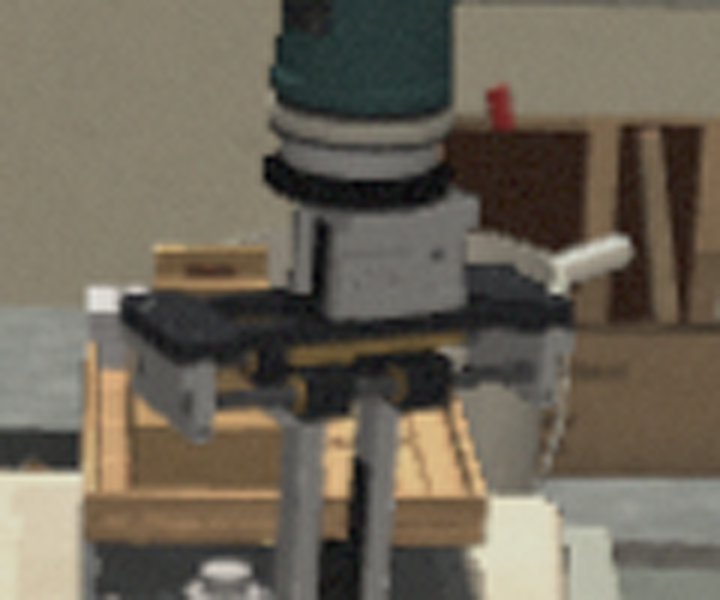

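Request:
send_rows --pt "-1 0 0.0093 0.0004 0.089" --pt "-1 0 0.0186 0.0017 0.178" --pt "-1 0 0.0278 0.0037 0.267" --pt "-1 0 0.0366 0.0066 0.356" --pt "-1 0 0.0452 0.0102 0.445"

```text
time: 29.32
tool_pos: [0.4938, 0.0323, 0.0995]
ee_rot: [0.735, 1.566, -0.839]
wrist_force: [1.5, -2.2, 0.4]
width: 0.0197
```

Request:
send_rows --pt "-1 0 0.0093 0.0002 0.089" --pt "-1 0 0.0186 0.001 0.178" --pt "-1 0 0.0278 0.0027 0.26" --pt "-1 0 0.0366 0.0046 0.32" --pt "-1 0 0.0435 0.0072 0.36"

```text
time: 29.73
tool_pos: [0.5345, 0.0275, 0.0993]
ee_rot: [-1.658, 1.566, 2.693]
wrist_force: [-21.1, 9.0, 13.2]
width: 0.0192
```

```bash
python3 - <<'E'
from dz import *
robot.snapshot("top")
lev()
E
```

```text
t 29.78 ang 0.342 r 0.1067 tcp [0.5343 0.0275 0.0993] F [-7.2  4.2  5.5] w 0.0195 jaw -0.362
```

Request:
send_rows --pt "-1 0 -0.0093 0.0004 -0.085" --pt "-1 0 -0.0186 0.0017 -0.17" --pt "-1 0 -0.0278 0.0037 -0.25" --pt "-1 0 -0.0366 0.0066 -0.34" --pt "-1 0 -0.0452 0.0102 -0.42"

```text
time: 30.2
tool_pos: [0.4913, 0.0323, 0.0994]
ee_rot: [1.176, 1.566, -0.33]
wrist_force: [3.3, -2.2, -1.1]
width: 0.0197
```

Request:
send_rows --pt "-1 0 -0.0093 0.0002 -0.089" --pt "-1 0 -0.0186 0.0015 -0.178" --pt "-1 0 -0.0278 0.0033 -0.26" --pt "-1 0 -0.0366 0.006 -0.34" --pt "-1 0 -0.0425 0.0082 -0.4"

```text
time: 30.62
tool_pos: [0.4545, 0.0216, 0.0996]
ee_rot: [1.091, 1.553, -0.016]
wrist_force: [31.7, 2.6, -20.9]
width: 0.0196
```

```bash
python3 - <<'E'
from dz import *
robot.snapshot("top")
lev()
deckz("c21.png")
E
```

```text
t 30.67 ang -0.433 r 0.1043 tcp [0.4547 0.0216 0.0995] F [ 21.4   1.4 -13.5] w 0.0194 jaw 0.465
```

View pics/c21.png

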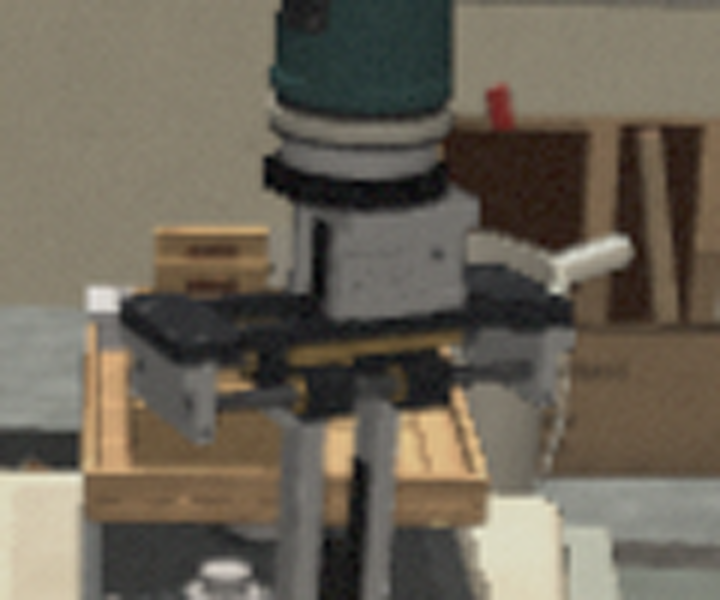

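Request:
send_rows --pt "-1 0 0.0093 0.0004 0.089" --pt "-1 0 0.0186 0.0017 0.178" --pt "-1 0 0.0278 0.0037 0.267" --pt "-1 0 0.0366 0.0066 0.356" --pt "-1 0 0.0452 0.0102 0.445"

```text
time: 31.13
tool_pos: [0.4946, 0.0327, 0.0995]
ee_rot: [1.182, 1.567, -0.376]
wrist_force: [1.4, -0.0, -0.5]
width: 0.019
```

Request:
send_rows --pt "-1 0 0.0093 0.0002 0.089" --pt "-1 0 0.0186 0.001 0.178" --pt "-1 0 0.0278 0.0027 0.26" --pt "-1 0 0.0366 0.0046 0.32" --pt "-1 0 0.043 0.0072 0.37"

```text
time: 31.55
tool_pos: [0.5346, 0.0276, 0.0993]
ee_rot: [-1.621, 1.565, 2.735]
wrist_force: [-18.1, 7.0, 11.7]
width: 0.0196
```

```bash
python3 - <<'E'
from dz import *
robot.snapshot("top")
lev()
E
```

```text
t 31.6 ang 0.342 r 0.1069 tcp [0.5344 0.0277 0.0993] F [-8.4  5.1  6.3] w 0.0199 jaw -0.358
```

Request:
send_rows --pt "-1 0 -0.0093 0.0004 -0.085" --pt "-1 0 -0.0186 0.0017 -0.17" --pt "-1 0 -0.0278 0.0037 -0.25" --pt "-1 0 -0.0366 0.0066 -0.34" --pt "-1 0 -0.0452 0.0102 -0.42"

```text
time: 32.02
tool_pos: [0.4915, 0.0325, 0.0994]
ee_rot: [1.323, 1.566, -0.178]
wrist_force: [3.1, -0.2, -1.2]
width: 0.0197
```

Request:
send_rows --pt "-1 0 -0.0093 0.0002 -0.089" --pt "-1 0 -0.0186 0.0015 -0.178" --pt "-1 0 -0.0278 0.0033 -0.26" --pt "-1 0 -0.0366 0.006 -0.34" --pt "-1 0 -0.0425 0.0082 -0.4"

```text
time: 32.43
tool_pos: [0.4546, 0.0215, 0.0995]
ee_rot: [1.114, 1.553, 0.012]
wrist_force: [29.7, 5.4, -20.1]
width: 0.0198
```

```bash
python3 - <<'E'
from dz import *
robot.snapshot("top")
lev()
deckz("c22.png")
s=snap("top");crop(s,270,190,470,310,4,"c22t.png")
E
```

```text
t 32.48 ang -0.433 r 0.1041 tcp [0.4548 0.0215 0.0994] F [ 19.7   1.4 -13.6] w 0.0197 jaw 0.47
```

View pics/c22.png

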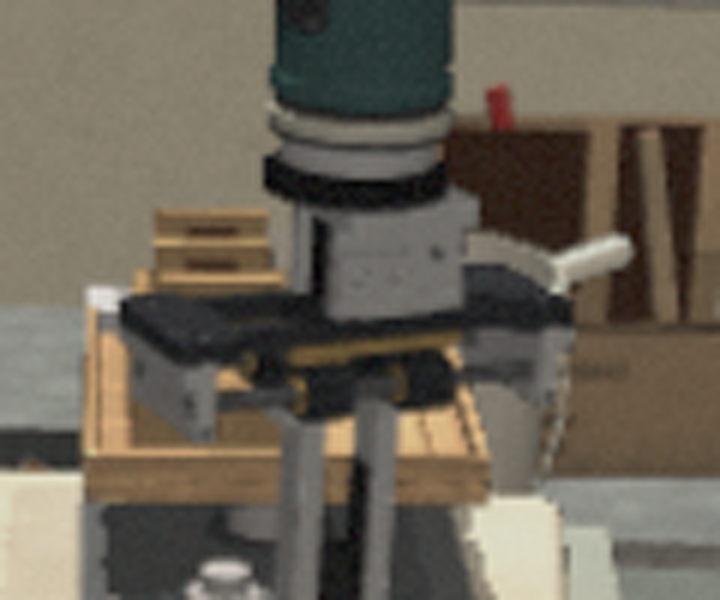

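View pics/c22t.png

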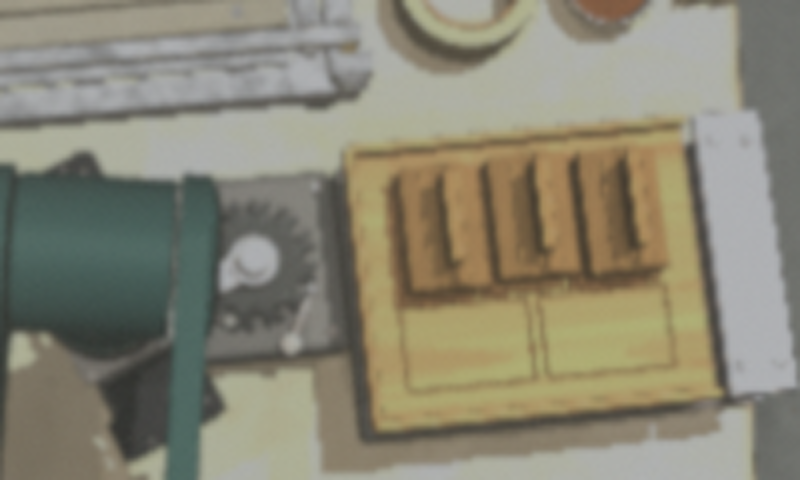

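```bash
python3 - <<'E'
from h import *
s=snap("side")
for nm,rows in (("start",(239.4,239.4)),("1",(236.3,237)),("2",(233,233.3)),("3",(229.5,229.8)),("4",(226.0,226.3))):
    r=[]
    for px,y in (((324.2,rows[0]),-.1353),((390.7,rows[1]),-.1471)):
        o,d=ray(s,[px]);d=d[0];p=o+d*(y-o[1])/d[1];r.append(p[2]-.014)
    print(nm,np.round(r,4))
E
```

```text
start [0.0556 0.0585]
1 [0.0649 0.0657]
2 [0.0747 0.0767]
3 [0.0851 0.0871]
4 [0.0955 0.0974]
```

```bash
python3 - <<'E'
from h import *
s=snap("side")
crop(s,312,185,352,235,14,"c23.png")
# landing geometry from top view c22t: corners
t=snap("top")
c=np.array([[697,115],[754,112],[794,388],[734,397]])/4+[270,190]-.375
P=onz(t,c,.112);print(P)
print("landing near-left(+x,+y) in side:",proj(s,P[:1]), proj(s,P[1:2]))
# deck far -y corner: 6mm toward +y from landing edge
a=.071;u=np.array([-np.sin(a),np.cos(a),0])
q=P[0]+u*.006+np.array([-.003,0,0])
for z in (.092,.102,.112,.122): print(z,"ledge end",proj(s,[[q[0],q[1],z+.014]]),"deck",proj(s,[[q[0],q[1],z]]))
E
```

```text
[[ 0.586108   -0.36841796  0.112     ]
 [ 0.58741609 -0.40711697  0.112     ]
 [ 0.40319517 -0.42030074  0.112     ]
 [ 0.39846376 -0.38020248  0.112     ]]
landing near-left(+x,+y) in side: [[324.62209301 200.3417467 ]] [[325.12117713 196.79948477]]
0.092 ledge end [[325.54093026 202.75841789]] deck [[325.48779138 206.99512277]]
0.102 ledge end [[325.57908252 199.71743832]] deck [[325.52571518 203.97135704]]
0.112 ledge end [[325.61739943 196.66405624]] deck [[325.56380192 200.93531343]]
0.122 ledge end [[325.65588224 193.59818148]] deck [[325.60205283 197.88690312]]
```

View pics/c23.png

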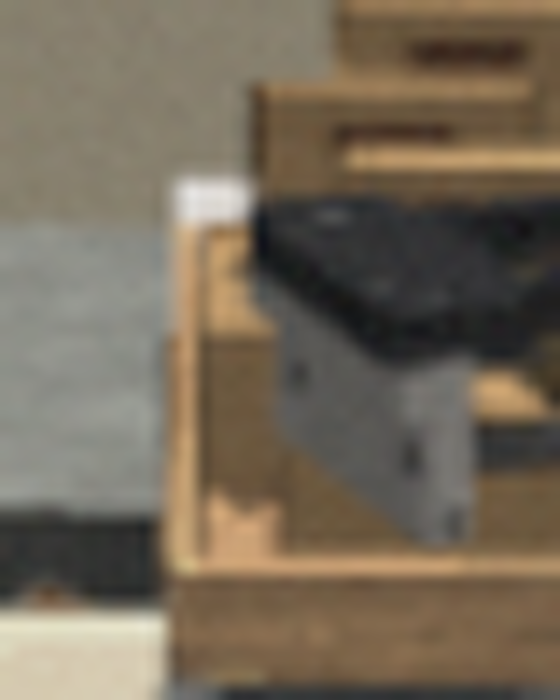

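Request:
send_rows --pt "-1 0 0.0093 0.0004 0.089" --pt "-1 0 0.0186 0.0017 0.178" --pt "-1 0 0.0278 0.0037 0.267" --pt "-1 0 0.0366 0.0066 0.356" --pt "-1 0 0.0452 0.0102 0.445"

```text
time: 33.15
tool_pos: [0.4948, 0.0326, 0.0993]
ee_rot: [1.148, 1.568, -0.405]
wrist_force: [3.0, -0.7, 0.3]
width: 0.0195
```

Request:
send_rows --pt "-1 0 0.0093 0.0002 0.089" --pt "-1 0 0.0186 0.001 0.178" --pt "-1 0 0.0278 0.0027 0.26" --pt "-1 0 0.0366 0.0046 0.32" --pt "-1 0 0.043 0.0072 0.37"

```text
time: 33.57
tool_pos: [0.5345, 0.0275, 0.0992]
ee_rot: [-1.516, 1.564, 2.844]
wrist_force: [-18.7, 7.6, 11.5]
width: 0.0198
```

```bash
python3 - <<'E'
from dz import *
robot.snapshot("top")
lev()
E
```

```text
t 33.62 ang 0.342 r 0.1067 tcp [0.5343 0.0275 0.0992] F [-8.1  4.7  6.5] w 0.0194 jaw -0.353
```

Request:
send_rows --pt "-1 0 -0.0093 0.0004 -0.085" --pt "-1 0 -0.0186 0.0017 -0.17" --pt "-1 0 -0.0278 0.0037 -0.25" --pt "-1 0 -0.0366 0.0066 -0.34" --pt "-1 0 -0.0452 0.0102 -0.42"

```text
time: 34.03
tool_pos: [0.4919, 0.0323, 0.0992]
ee_rot: [1.312, 1.566, -0.184]
wrist_force: [4.2, -0.8, -2.1]
width: 0.0195
```

Request:
send_rows --pt "-1 0 -0.0093 0.0002 -0.089" --pt "-1 0 -0.0186 0.0015 -0.178" --pt "-1 0 -0.0278 0.0033 -0.26" --pt "-1 0 -0.0366 0.006 -0.34" --pt "-1 0 -0.0425 0.0082 -0.4"

```text
time: 34.45
tool_pos: [0.4547, 0.0213, 0.0993]
ee_rot: [1.14, 1.554, 0.043]
wrist_force: [30.6, 5.7, -20.1]
width: 0.0195
```

```bash
python3 - <<'E'
from dz import *
robot.snapshot("top")
lev()
s,_=deckz("c24.png")
crop(s,312,185,352,235,14,"c25.png")
E
```

```text
t 34.5 ang -0.433 r 0.1039 tcp [0.4549 0.0213 0.0992] F [ 19.9   2.2 -11.6] w 0.0194 jaw 0.475
```

View pics/c25.png

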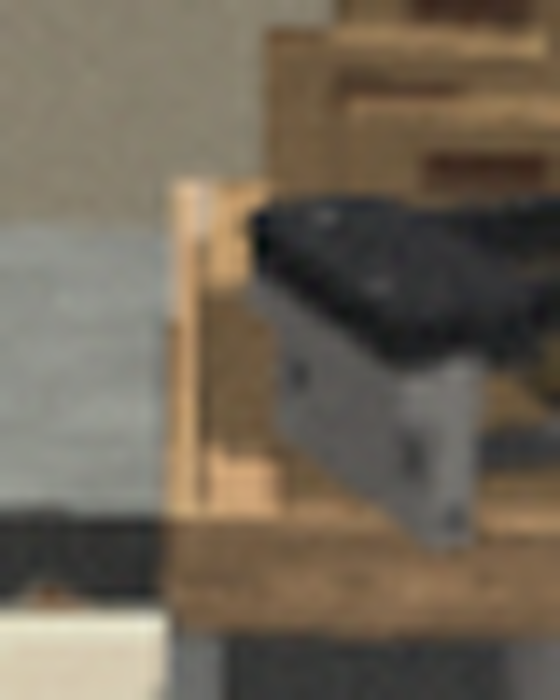

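View pics/c24.png

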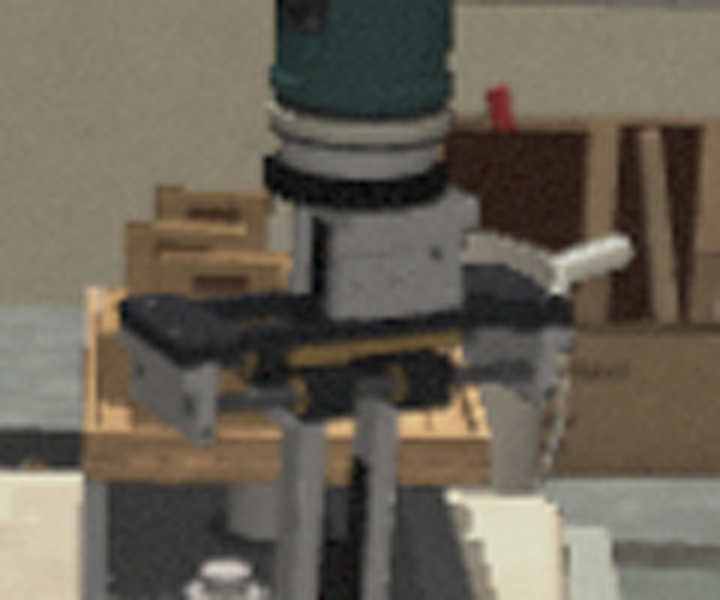

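Request:
send_rows --pt "-1 0 0.0093 0.0004 0.089" --pt "-1 0 0.0186 0.0017 0.178" --pt "-1 0 0.0278 0.0037 0.267" --pt "-1 0 0.0366 0.0066 0.356" --pt "-1 0 0.0452 0.0102 0.445"

```text
time: 34.97
tool_pos: [0.495, 0.0324, 0.0992]
ee_rot: [1.117, 1.568, -0.431]
wrist_force: [2.1, 0.2, -1.2]
width: 0.0195
```

Request:
send_rows --pt "-1 0 0.0093 0.0002 0.089" --pt "-1 0 0.0186 0.001 0.178" --pt "-1 0 0.0278 0.0027 0.26" --pt "-1 0 0.0366 0.0046 0.32" --pt "-1 0 0.043 0.0072 0.37"

```text
time: 35.38
tool_pos: [0.5344, 0.0273, 0.099]
ee_rot: [-1.414, 1.563, 2.951]
wrist_force: [-19.0, 6.4, 11.2]
width: 0.0197
```

```bash
python3 - <<'E'
from dz import *
robot.snapshot("top")
lev(.346)
s=snap("wrist","26")
s=snap("top");crop(s,270,190,470,310,4,"c26.png")
E
```

```text
t 35.43 ang 0.342 r 0.1065 tcp [0.5343 0.0273 0.099 ] F [-9.1  3.6  6.8] w 0.0196 jaw -0.348
0.343 ty tz [0.0001 0.0015] roll 0.001
0.344 ty tz [0.0002 0.0015] roll 0.001
0.345 ty tz [0.0002 0.0015] roll 0.002
0.345 ty tz [0.0003 0.0015] roll 0.003
0.346 ty tz [0.0004 0.0015] roll 0.004
```

View pics/c26.png

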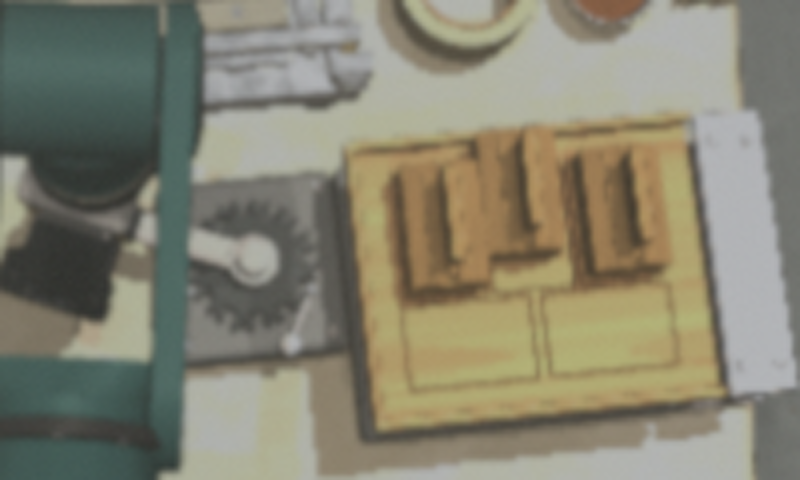

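Request:
send_rows --pt "-0.2 0 -0.003 0 0" --pt "-0.2 0 -0.003 0 0" --pt "-0.2 0 -0.003 0 0" --pt "-0.2 0 -0.003 0 0" --pt "-0.2 0 -0.003 0 0"

```text
time: 35.95
tool_pos: [0.5341, 0.0276, 0.0986]
ee_rot: [1.656, 1.57, -0.259]
wrist_force: [-0.1, 0.3, 0.8]
width: 0.0376
```

```bash
python3 - <<'E'
from dz import *
s=snap("wrist","27")
lev()
E
```

```text
t 36.0 ang 0.34 r 0.1067 tcp [0.5341 0.0276 0.0986] F [-0.  -0.3  0.1] w 0.0374 jaw -0.344
```

View pics/wrist27.png

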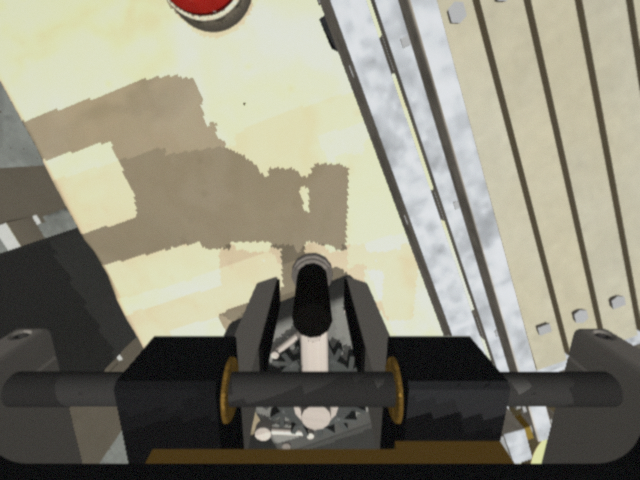

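Request:
send_rows --pt "-0.2 -0.02 0 0 0" --pt "-0.2 -0.06 0 0 0" --pt "-0.2 -0.1 0 0 0" --pt "-0.2 -0.14 0 0 0" --pt "-0.2 -0.18 0 0 0"

```text
time: 36.42
tool_pos: [0.5336, 0.0277, 0.2803]
ee_rot: [1.697, 1.571, -0.218]
wrist_force: [0.9, 0.6, -0.2]
width: 0.0375
```

```bash
python3 - <<'E'
from h import *
go([.525,-.252,.28],.071+np.pi/2)
E
```

```text
t 36.42 tcp [0.5336 0.0277 0.2803] tx,ty,tz [0.0003 0.0863 0.2662] w 0.0375 F [ 0.9  0.6 -0.2]
jaw yaw -0.344 tilt [ 0. -0. -1.]
roll about tool x: 1.156 j6 0.29
```

Request:
send_rows --pt "-0.2 0 0.006 0.02 -0.1" --pt "-0.2 0 0.013 0.04 -0.22" --pt "-0.2 0 0.022 0.07 -0.34" --pt "-0.2 0 0.032 0.1 -0.46" --pt "-0.2 0 0.042 0.13 -0.58"

```text
time: 36.83
tool_pos: [0.5295, -0.11, 0.2787]
ee_rot: [1.025, 1.57, -0.303]
wrist_force: [0.3, 0.8, 0.2]
width: 0.0378
```

Request:
send_rows --pt "-0.2 0 0 0 -0.12" --pt "-0.2 0 0 0 -0.24" --pt "-0.2 0 0 0 -0.36" --pt "-0.2 0 0 0 -0.48" --pt "-0.2 0 0 0 -0.6"

```text
time: 37.25
tool_pos: [0.5296, -0.1091, 0.2784]
ee_rot: [-0.018, 1.571, -0.747]
wrist_force: [-0.0, -0.4, 1.1]
width: 0.0377
```

Request:
send_rows --pt "-0.2 0 0 0 -0.12" --pt "-0.2 0 0 0 -0.24" --pt "-0.2 0 0 0 -0.36" --pt "-0.2 0 0 0 -0.48" --pt "-0.2 0 0 0 -0.6"

```text
time: 37.67
tool_pos: [0.5296, -0.1089, 0.2784]
ee_rot: [-0.476, 1.571, -0.605]
wrist_force: [0.5, -0.2, -0.3]
width: 0.0376
```

```bash
python3 - <<'E'
from h import *
go([.525,-.252,.28],.071+np.pi/2)
E
```

```text
t 37.67 tcp [ 0.5296 -0.1089  0.2784] tx,ty,tz [-0.0016 -0.1425  0.0138] w 0.0376 F [ 0.5 -0.2 -0.3]
jaw yaw 1.442 tilt [ 0. -0. -1.]
roll about tool x: -0.2 j6 -1.75
```

Request:
send_rows --pt "-0.2 0 -0.035 0.003 -0.08" --pt "-0.2 0 -0.07 0.005 -0.16" --pt "-0.2 0 -0.105 0.007 -0.2" --pt "-0.2 0 -0.14 0.008 -0.2" --pt "-0.2 0 -0.14 0.008 -0.2"

```text
time: 38.08
tool_pos: [0.5175, -0.2543, 0.2772]
ee_rot: [-2.377, 1.568, -2.318]
wrist_force: [0.1, 1.2, -0.2]
width: 0.0378
```

```bash
python3 - <<'E'
from h import *
robot.snapshot("top");robot.snapshot("top");robot.snapshot("top")
s=snap("wrist","28");np.savez("m.npz",**s)
go([.525,-.252,.28],.071+np.pi/2)
crop(s,180,80,440,310,3,"c28.png")
E
```

```text
t 38.28 tcp [ 0.5188 -0.2479  0.2785] tx,ty,tz [-0.0015 -0.0045  0.0059] w 0.0376 F [-0.5 -0.6  0. ]
jaw yaw 1.637 tilt [ 0.     0.001 -1.   ]
roll about tool x: -0.005 j6 -2.18
```

View pics/c28.png

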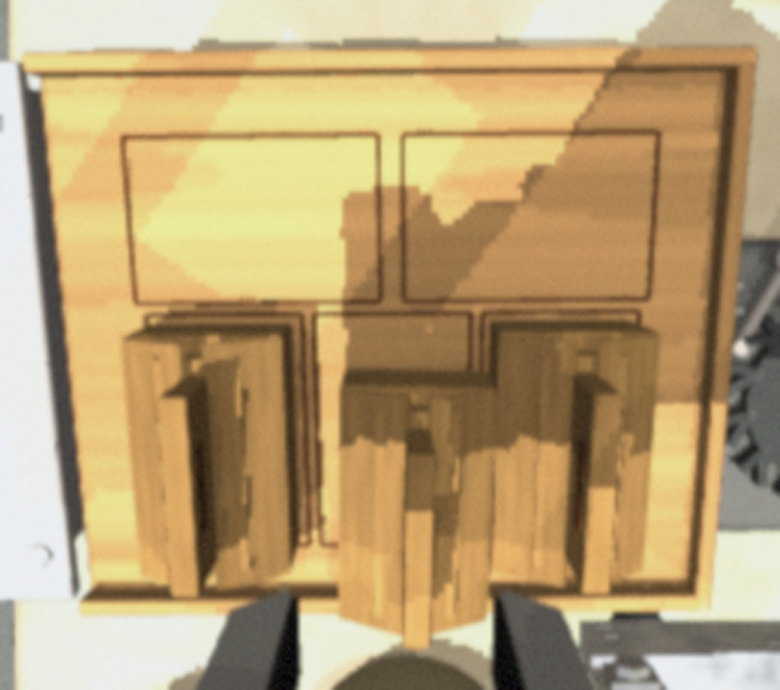

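```bash
python3 - <<'E'
from h import *
s=dict(np.load("m.npz"))
f=lambda L:np.array(L,float)/3+[179.67,79.67]
P=onz(s,f([[421,453],[417,646]]),.194);d=P[1]-P[0];print("tab",P.mean(0),np.arctan2(d[1],d[0]),np.linalg.norm(d))
Q=onz(s,f([[342,383],[492,387]]),.148);d=Q[1]-Q[0];print("body near edge",Q.mean(0),np.linalg.norm(d),np.arctan2(d[1],d[0])-np.pi/2)
for nm,L in (("L",[[176,395],[185,594]]),("R",[[600,395],[596,592]])):
    P=onz(s,f(L),.194);d=P[1]-P[0];print(nm,P.mean(0),np.arctan2(d[1],d[0]),np.linalg.norm(d))
M=onz(s,f([[313,312],[471,312]]),.112);print("mid outline near edge",M,M.mean(0)+.042*np.array([np.cos(.071),np.sin(.071),0]))
N=onz(s,f([[147,314],[300,313],[485,312],[640,311]]),.112);print(N)
E
```

```text
tab [ 0.52935247 -0.24118622  0.194     ] 0.04989275398106124 0.05742615608103504
body near edge [ 0.48989818 -0.24348281  0.148     ] 0.04725764490852354 0.036064696159184395
L [ 0.51746088 -0.30814081  0.194     ] 0.04646786512778038 0.05734117777237454
R [ 0.50989213 -0.19288344  0.194     ] 0.0998459105984921 0.056765216393958436
mid outline near edge [[ 0.47299557 -0.27981868  0.112     ]
 [ 0.46957132 -0.22550226  0.112     ]] [ 0.51317763 -0.24968097  0.112     ]
[[ 0.47727336 -0.33689103  0.112     ]
 [ 0.47361768 -0.28427533  0.112     ]
 [ 0.46926777 -0.22068925  0.112     ]
 [ 0.46556695 -0.16744258  0.112     ]]
```

```bash
python3 - <<'E'
from h import *
go([.529,-.2415,.215],.06+np.pi/2)
E
```

```text
t 38.28 tcp [ 0.5188 -0.2479  0.2785] tx,ty,tz [0.0635 0.0057 0.0106] w 0.0376 F [-0.5 -0.6  0. ]
jaw yaw 1.637 tilt [ 0.     0.001 -1.   ]
roll about tool x: 0.006 j6 -2.18
```

Request:
send_rows --pt "-0.2 0.01 0.004 0.006 0" --pt "-0.2 0.025 0.006 0.01 0" --pt "-0.2 0.045 0.006 0.01 0" --pt "-0.2 0.06 0.006 0.01 0" --pt "-0.2 0.06 0.006 0.01 0"

```text
time: 38.7
tool_pos: [0.5272, -0.239, 0.2137]
ee_rot: [2.479, 1.563, 2.547]
wrist_force: [0.4, -0.2, -0.2]
width: 0.0375
```

```bash
python3 - <<'E'
from h import *
robot.snapshot("top");robot.snapshot("top");robot.snapshot("top")
s=snap("wrist","29")
go([.529,-.2415,.168],.06+np.pi/2)
E
```

```text
t 38.9 tcp [ 0.529  -0.2414  0.2198] tx,ty,tz [ 0.0518 -0.     -0.0001] w 0.0378 F [-1.1  0.1  0. ]
jaw yaw 1.637 tilt [ 0.002 -0.001 -1.   ]
roll about tool x: 0.006 j6 -2.16
```

View pics/wrist29.png

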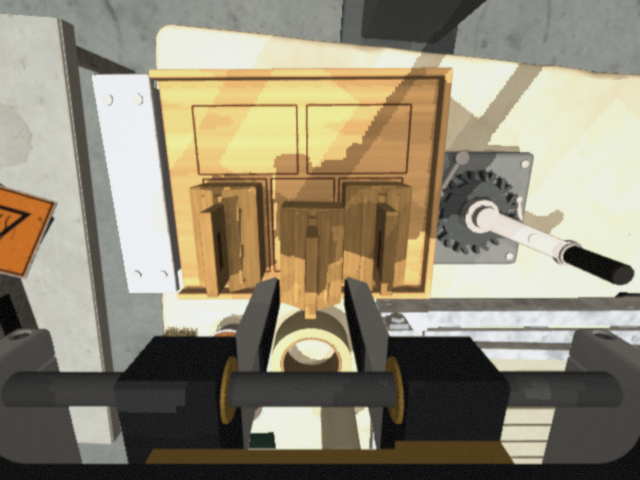

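Request:
send_rows --pt "-0.4 0.005 0 0 0" --pt "-0.4 0.015 0 0 0" --pt "-0.4 0.028 0 0 0" --pt "-0.4 0.04 0 0 0" --pt "-0.4 0.048 0 0 0"

```text
time: 39.32
tool_pos: [0.5276, -0.2417, 0.1684]
ee_rot: [2.495, 1.569, 2.56]
wrist_force: [-0.9, -0.1, 0.3]
width: 0.028
```

```bash
python3 - <<'E'
from h import *
robot.snapshot("top");robot.snapshot("top");robot.snapshot("top");robot.snapshot("top")
s=snap("wrist","30")
go([.529,-.2415,.168],.06+np.pi/2)
E
```

```text
t 39.57 tcp [ 0.5285 -0.2421  0.1709] tx,ty,tz [0.0029 0.0006 0.0005] w 0.0281 F [-0.5 -0.1  1. ]
jaw yaw 1.636 tilt [ 0.001 -0.    -1.   ]
roll about tool x: 0.005 j6 -2.16
```

View pics/wrist30.png

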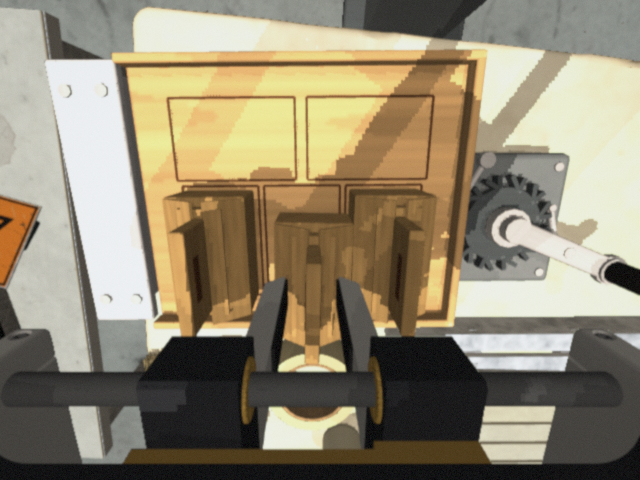

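Centred on the tab; close, then lift a little.

Request:
send_rows --pt "-1 0.002 0 0 0" --pt "-1 0.002 0 0 0" --pt "-1 0.002 0 0 0" --pt "-1 0.002 0 0 0" --pt "-1 0.002 0 0 0"

```text
time: 39.98
tool_pos: [0.5284, -0.2419, 0.1688]
ee_rot: [-0.172, 1.57, -0.106]
wrist_force: [0.9, 0.1, 0.8]
width: 0.0081
```

Request:
send_rows --pt "-1 -0.001 0 0 0" --pt "-1 -0.003 0 0 0" --pt "-1 -0.006 0 0 0" --pt "-1 -0.008 0 0 0" --pt "-1 -0.008 0 0 0"

```text
time: 40.4
tool_pos: [0.5285, -0.2421, 0.1772]
ee_rot: [-0.525, 1.57, -0.46]
wrist_force: [0.0, 0.0, -1.1]
width: 0.0077
```

```bash
python3 - <<'E'
from h import *
robot.snapshot("top");robot.snapshot("top")
go([.513,-.2502,.177],.071+np.pi/2)
E
```

```text
t 40.5 tcp [ 0.5284 -0.242   0.1767] tx,ty,tz [-0.0004 -0.0072 -0.0159] w 0.008 F [-0.7  0.1 -1. ]
jaw yaw 1.636 tilt [ 0. -0. -1.]
roll about tool x: -0.006 j6 -2.16
```

Request:
send_rows --pt "-1 0 -0.002 -0.004 -0.002" --pt "-1 0 -0.004 -0.008 -0.004" --pt "-1 0 -0.006 -0.012 -0.006" --pt "-1 0 -0.0075 -0.016 -0.006" --pt "-1 0 -0.0075 -0.016 -0.006"

```text
time: 40.92
tool_pos: [0.5119, -0.251, 0.1765]
ee_rot: [-2.917, 1.57, -2.847]
wrist_force: [-0.3, -0.6, -1.3]
width: 0.0079
```

```bash
python3 - <<'E'
from h import *
robot.snapshot("top");robot.snapshot("top");robot.snapshot("top")
s=snap("wrist","31")
go([.513,-.2502,.168],.071+np.pi/2)
E
```

```text
t 41.12 tcp [ 0.5128 -0.2505  0.1765] tx,ty,tz [0.0085 0.0003 0.0002] w 0.0079 F [-0.3 -0.3 -1.3]
jaw yaw 1.642 tilt [ 0.  0. -1.]
roll about tool x: 0.0 j6 -2.2
```

View pics/wrist31.png

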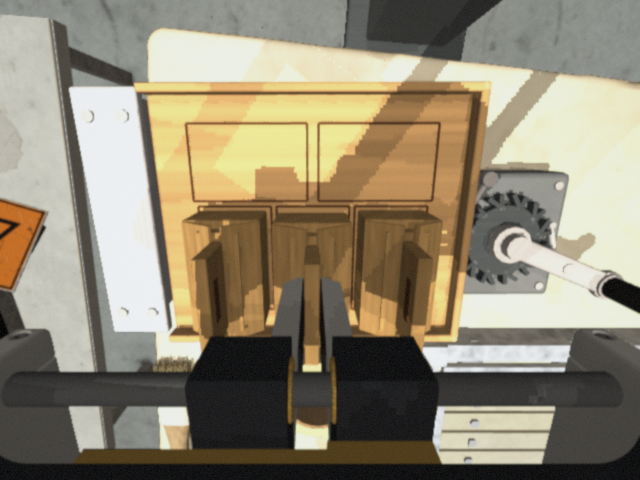

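Good. Lower to contact (about 8 mm).

Request:
send_rows --pt "-1 0.003 0 0 0" --pt "-1 0.006 0 0 0" --pt "-1 0.008 0 0 0" --pt "-1 0.009 0 0 0" --pt "-1 0.009 0 0 0"

```text
time: 41.53
tool_pos: [0.5128, -0.2502, 0.1686]
ee_rot: [-0.324, 1.57, -0.252]
wrist_force: [-1.9, 1.1, 4.0]
width: 0.0078
```

Request:
send_rows --pt "-0.2 -0.001 0 0 0" --pt "-0.2 -0.001 0 0 0" --pt "-0.2 -0.001 0 0 0" --pt "-0.2 -0.001 0 0 0" --pt "-0.2 -0.001 0 0 0"

```text
time: 41.95
tool_pos: [0.5128, -0.2505, 0.1681]
ee_rot: [2.283, 1.57, 2.354]
wrist_force: [0.8, 0.1, -0.5]
width: 0.0362
```

Request:
send_rows --pt "-0.2 -0.02 0 0 0" --pt "-0.2 -0.05 0 0 0" --pt "-0.2 -0.08 0 0 0" --pt "-0.2 -0.1 0 0 0" --pt "-0.2 -0.1 0 0 0"

```text
time: 42.37
tool_pos: [0.5145, -0.2516, 0.2745]
ee_rot: [-0.619, 1.56, -0.547]
wrist_force: [0.4, -0.3, 0.1]
width: 0.0378
```

```bash
python3 - <<'E'
from h import *
for i in range(4): robot.snapshot("top")
s=snap("wrist","32");np.savez("m2.npz",**s)
go([.513,-.2502,.168],.071+np.pi/2)
crop(s,160,60,460,310,2.6,"c32.png")
E
```

```text
t 42.62 tcp [ 0.5121 -0.2501  0.2659] tx,ty,tz [ 0.0979 -0.0004  0.0012] w 0.0374 F [ 0.  -0.2 -0.4]
jaw yaw 1.642 tilt [-0.003  0.002 -1.   ]
roll about tool x: 0.0 j6 -2.2
```

View pics/c32.png

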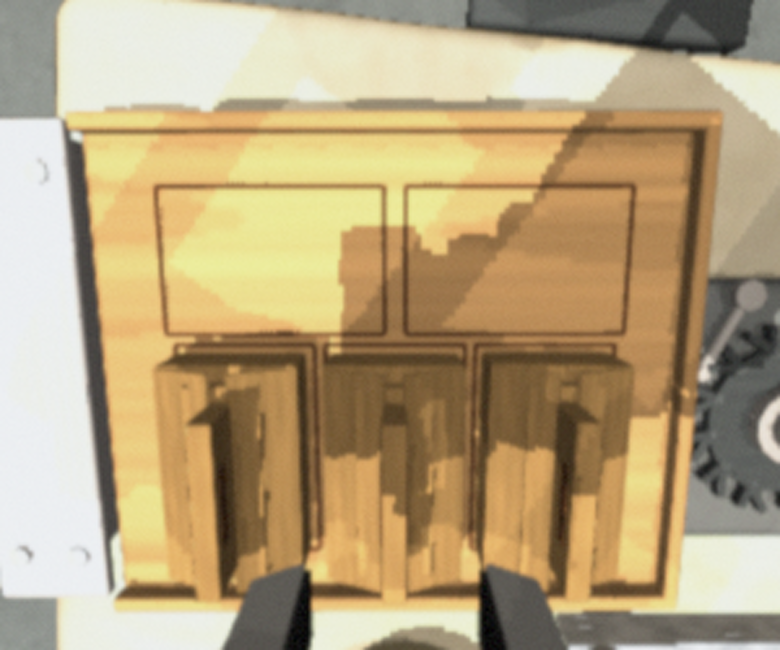

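Request:
send_rows --pt "-0.2 -0.03 0 -0.02 0" --pt "-0.2 -0.05 0.02 -0.05 0" --pt "-0.2 -0.05 0.05 -0.08 0" --pt "-0.2 -0.05 0.08 -0.11 0" --pt "-0.2 -0.05 0.12 -0.13 0"

```text
time: 43.03
tool_pos: [0.3746, -0.1436, 0.317]
ee_rot: [2.771, 1.568, 2.839]
wrist_force: [0.5, 0.6, 0.2]
width: 0.0376
```

Request:
send_rows --pt "-0.2 0 0.04 0 0" --pt "-0.2 0 0.08 0 0" --pt "-0.2 0 0.12 0 0" --pt "-0.2 0 0.16 0 0" --pt "-0.2 0 0.2 0 0"

```text
time: 43.45
tool_pos: [0.3615, 0.0572, 0.3169]
ee_rot: [3.008, 1.569, 3.079]
wrist_force: [1.2, 0.3, 0.2]
width: 0.0377
```

Request:
send_rows --pt "-0.2 0 0.04 0 0" --pt "-0.2 0 0.08 0 0" --pt "-0.2 0 0.12 0 0" --pt "-0.2 0 0.16 0 0" --pt "-0.2 0 0.2 0 0"

```text
time: 43.87
tool_pos: [0.3472, 0.2569, 0.3168]
ee_rot: [-2.642, 1.568, -2.57]
wrist_force: [0.7, 0.0, 0.0]
width: 0.0375
```

```bash
python3 - <<'E'
from h import *
for i in range(4): robot.snapshot("wrist")
s=snap("top","33");crop(s,270,190,470,310,4,"c33.png")
d=snap("side","33");crop(d,310,150,430,270,5,"c33s.png");crop(d,312,185,352,235,14,"c34.png")
go([.513,-.2502,.168])
E
```

```text
t 44.17 tcp [0.3484 0.2541 0.3177] tx,ty,tz [ 0.1501 -0.5144  0.1291] w 0.0377 F [-0.7 -1.  -0. ]
jaw yaw 1.641 tilt [-0.001 -0.001 -1.   ]
```

View pics/c33.png

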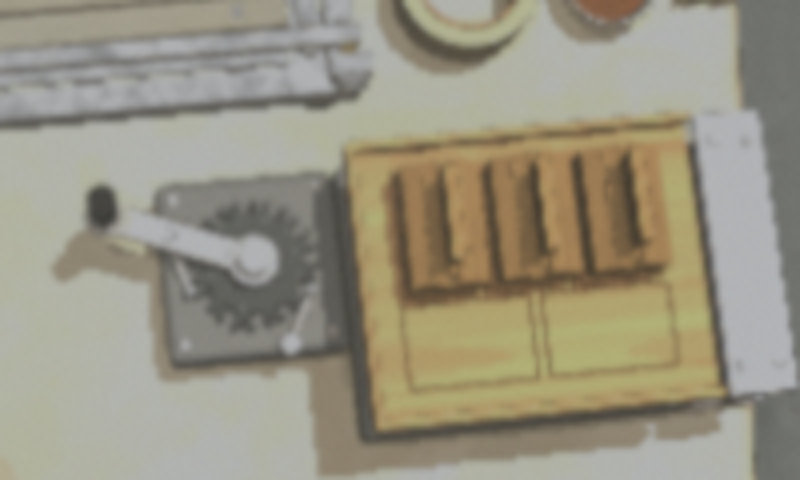

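View pics/c33s.png

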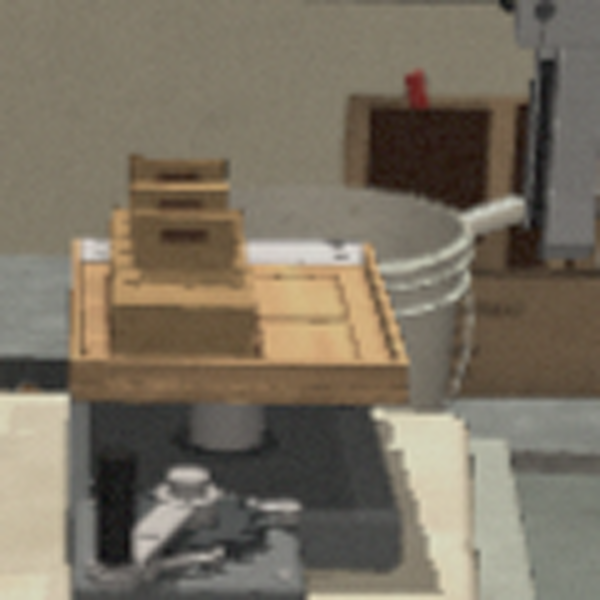

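View pics/c34.png

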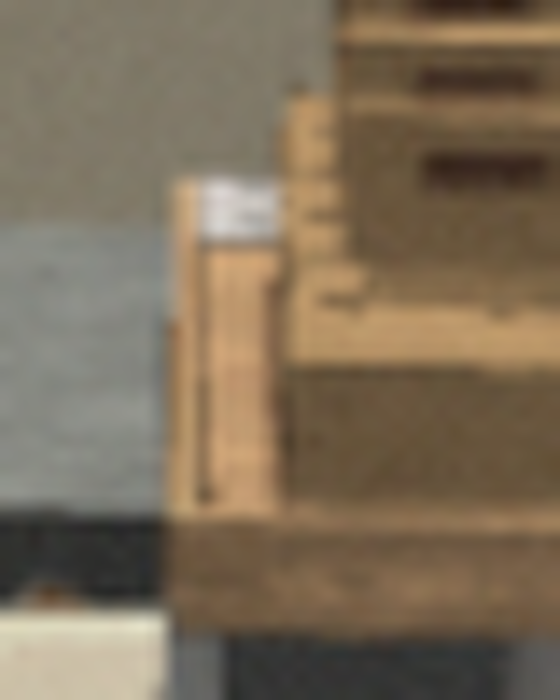

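View pics/top33.png

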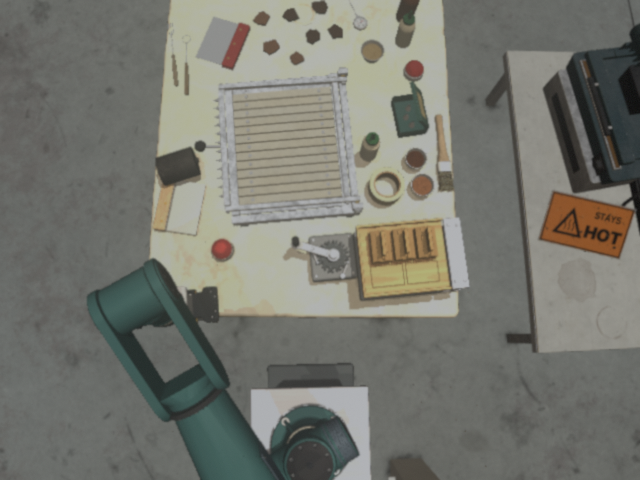

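```bash
python3 - <<'E'
from h import *
s=snap("top")
h=np.array([[102,207]])/4+[270,190]-.375
p=onz(s,h,.134)[0];v=p[:2]-[.4985,-.073];print(p,np.arctan2(v[0],v[1]))
print("timer",onz(s,np.array([[222,249.5]]),.048))
P=onz(s,np.array([[443,165],[455,265],[540,155],[547,262],[632,152],[640,262]])/4+[270,190]-.375,.194)
print([((P[i]+P[i+1])/2)[:2].round(4) for i in (0,2,4)])
print(robot.close_job())
E
```

```text
[0.52855549 0.02671834 0.134     ] 0.29274426357277145
timer [[0.52540377 0.2294964  0.048     ]]
[array([ 0.5085, -0.1882]), array([ 0.5113, -0.2469]), array([ 0.511 , -0.3046])]
the job is handed in; nothing more can be done
None
```

I loaded all three cartons, pumped the deck up level with the landing plate and parked the lever away. The job is handed in at about 44 s; no verdict was reported.

**What I did:** Only three cartons were on the table, and each went into an outline in the far row. I pushed the lever to its far stop, then made five full pulls. The side camera showed the deck rising about 8 mm on the first pull and 10 mm on each of the other four. During the last strokes the middle carton was knocked about 16–18 mm aside. After parking the lever I lifted it and set it back in its outline.

**Last checks:**
- **Cartons:** The wrist view just after the repair showed all three square in their outlines. The final top view put them about 3–7 mm from the outline centres, a rougher reading than the wrist view.
- **Deck:** The side view put the deck within about 2 mm of the landing height. The middle carton's touch-down height agreed, implying a deck height of about 112 mm.
- **Lever:** The readings disagreed. While I held it, the handle was pressed against its stop at 0.342 rad in my frame. The final top view put it at 0.293 rad, a gap of 0.05. That is inside the 0.08 rad tolerance, and I put it down to camera error, but I did not recheck it.
- **Bystanders:** The timer read 2 mm from its first position, and the roll of tape looked unmoved but I did not measure it. The arm was clear of everything.

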